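# Sort the washed spoons into the cutlery drawer

## Robot

A 7-joint arm with a two-finger parallel gripper is mounted at the origin on the work surface. World frame = base frame: x ahead of the robot, y to its left, z up, the work surface at z = 0. Lengths are in mm, angles in rad, forces in N, time in s.
With the tool pointing down it reaches from about 350 to 900 mm from the base axis. Payload 7.2 kg.
Tool frame: the origin (TCP) lies midway between the tips of the shut fingers; the grasp point (between the pads) lies 19 mm behind it; z points along the fingers, y is the direction in which the jaws open and shut (so a half turn about z gives the same grasp; the last joint's range is limited). The gripper opens to 88 mm and grips with 3 to 60 N. Pads are 20 mm wide; open, the fingers measure 115 mm over their backs; the gripper's body (75 mm by 178 mm) begins 61 mm behind the grasp point.
Start: joints at [-0.068, 0.411, -0.013, 1.596, 0.006, 1.134, -0.082], TCP at [625.003, -0.011, 222.653] pointing down, gripper open.
Joint ranges: [-2.95, 2.95], [-0.29, 1.99], [-1.47, 1.44], [0.14, 2.54], [-1.03, 4.17], [0.13, 1.85], [-2.86, 2.86]. Speed limits (rad/s): [2.39, 2.39, 3.01, 3.01, 3.14, 3.14, 3.14].

## Interface

Orientations are given as a unit quaternion [w, x, y, z].
In Python, from rig import monitor, grab_frame, bot, trace gives the robot as it stands.
- The arm moves only by the tool drive_tool, never from a script. Its argument "increments" is a list of rows, each an object with "twist": the turn, a rotation vector about the tool's x, y, z in rad, a list of three; "slide": the shift along the tool's x, y, z in cm, a list of three; "gripper": the finger opening in cm, from 0 to 8.78. A call has exactly 10 rows; each row is the pose to reach, as a shift and turn from the pose commanded when the call began, along the tool's axes at that moment; what a row does not reach only later rows make up. A row lasts 1/8 s, in which the tool goes at most 62.5 mm and 10.7 degrees, less where a joint would pass 70% of its speed; a pose out of reach is approached as far as the arm can. A call with a gripper value outside its range is refused whole. The fingers move at their own pace and stop on an object; "force" is the grip in N (left out, the last holds). Time passes only in rows, so rows that repeat a pose let the fingers close, or fill a call up. It gives the time, the measured TCP pose, the force and the opening at its end, in the units of the state.
- monitor.read_state(): the state, without advancing time (a new reading comes with each control period).
- grab_frame(name): name is "scene" or "side" or "wrist"; returns a dict with "pixels" (480x640x3 uint8, red, green, blue), "fx", "fy", "cx", "cy" (pixels), "R" (3x3) and "t" (3): a world point X has camera coordinates R X + t. Camera axes: x right, y down, z forward; pixel columns grow to the right and rows downward; lengths in mm; the calibration is good to about 2 mm. A picture is of the moment at which its call begins. There is no depth.
- bot.hand_in(): hands the job in, once; it reports no verdict.
Trained networks look in a picture, given as the dict that the camera call returned (one of the last four; its "shot" number tells which), for a name from the list of things; names that differ only in an ending like _2 or _b are one class to them, and where a whole thing is asked for, a point or a joint stands for the part that bears it (a point fixed in the world has none). Each returns a list of dicts, best first, with "p" (0 to 1); they miss things now and then, are a little off and sometimes report something else, mostly with a low value. They report only what shows in the picture. A call takes as long as a camera call.
- trace(thing, picture): "pixels" (480x640 bool, what is visible of it) and "at" ([column, row] in pixels, amid what is visible of it).
The state is a dict: "clock": time; "qpos": joint angles; "joint_velocities": joint speeds; "effort": joint torques, N m; "eef_pos": TCP position; "tcp_rot": TCP orientation; "contact_force": force on the tool from outside, world axes, zero at the start; "wrist_torque": the same for the moment, N m; "finger_gap": opening from 0.0 (shut) to 1.0 (fully open).
Only numpy, scipy, OpenCV 4.12 (cv2) and the standard library are available. Lean on these libraries where they do the work, as an engineer would, in place of code of your own. Each camera call takes 0.05 s, during which the arm holds its last target. There are 200 camera calls.

## Task

Pull out the cutlery drawer and put away all the washed spoons from the drying mat: each goes into the row cut to its own length (long, medium or short), lying flat and straight along the row with its bowl to the back of the drawer and the end of its handle to the front. When all the spoons are in, push the drawer fully home. Leave the coffee jar and the mug standing where they are.

Things in the scene. Friction and masses are not known exactly. Their poses are not given: they have to be found in the camera images.
- long_1_mid (a point): Middle of a long steel spoon, 178 mm long (bowl 46 x 28 mm), 11 mm high. Handle straight, 10 mm wide, 4.5 mm thick, sloping up from its end to the bowl. This point: on the handle's centre line half-way along the spoon, 6.8 mm above what it lies on. x towards the bowl's tip, z up out of the bowl. Starts on the drying mat, either way round; some spoons are absent.
- long_2_mid (a point): Middle of a second long steel spoon, 178 mm long (bowl 46 x 28 mm), 11 mm high. Handle straight, 10 mm wide, 4.5 mm thick, sloping up from its end to the bowl. This point: on the handle's centre line half-way along the spoon, 6.8 mm above what it lies on. x towards the bowl's tip, z up out of the bowl. Starts on the drying mat, either way round; some spoons are absent.
- medium_1_mid (a point): Middle of a medium steel spoon, 140 mm long (bowl 42 x 28 mm), 11 mm high. Handle straight, 10 mm wide, 4.5 mm thick, sloping up from its end to the bowl. This point: on the handle's centre line half-way along the spoon, 7.1 mm above what it lies on. x towards the bowl's tip, z up out of the bowl. Starts on the drying mat, either way round; some spoons are absent.
- medium_2_mid (a point): Middle of a second medium steel spoon, 140 mm long (bowl 42 x 28 mm), 11 mm high. Handle straight, 10 mm wide, 4.5 mm thick, sloping up from its end to the bowl. This point: on the handle's centre line half-way along the spoon, 7.1 mm above what it lies on. x towards the bowl's tip, z up out of the bowl. Starts on the drying mat, either way round; some spoons are absent.
- short_1_mid (a point): Middle of a short steel spoon, 104 mm long (bowl 34 x 23 mm), 11 mm high. Handle straight, 10 mm wide, 4.5 mm thick, sloping up from its end to the bowl. This point: on the handle's centre line half-way along the spoon, 7.3 mm above what it lies on. x towards the bowl's tip, z up out of the bowl. Starts on the drying mat, either way round; some spoons are absent.
- short_2_mid (a point): Middle of a second short steel spoon, 104 mm long (bowl 34 x 23 mm), 11 mm high. Handle straight, 10 mm wide, 4.5 mm thick, sloping up from its end to the bowl. This point: on the handle's centre line half-way along the spoon, 7.3 mm above what it lies on. x towards the bowl's tip, z up out of the bowl. Starts on the drying mat, either way round; some spoons are absent.
- short_3_mid (a point): Middle of a third short steel spoon, 104 mm long (bowl 34 x 23 mm), 11 mm high. Handle straight, 10 mm wide, 4.5 mm thick, sloping up from its end to the bowl. This point: on the handle's centre line half-way along the spoon, 7.3 mm above what it lies on. x towards the bowl's tip, z up out of the bowl. Starts on the drying mat, either way round; some spoons are absent.
- drawer (a joint): How far the cutlery drawer is pulled out, in m: 0 fully home, 0.21 at its stop. It runs level with about 2.5 N of friction and stays where it is left. It starts home or ajar by up to 30 mm.
- drawer_handle (a point): Middle of the drawer's steel bar handle (moves with the drawer): level round bar 130 mm long, 10 mm thick, 46 mm above the counter, its centre 38 mm from the grey drawer front, whose top edge is 66 mm up. x points from the drawer's front to its back (pull along -x), y along the bar. The wooden unit is 360 wide, 240 deep, 80 mm high, three cups on top well back.
- row_long (a point): Front end of the drawer's row for long spoons: middle of the row's width, on its floor (14 mm above the counter), against the inside of the drawer's front; moves with the drawer. Seen by the robot it is the right-hand row: 200 mm long from here to its back stop, 93 mm wide, walls 28 mm high. Open to the sky once the drawer is out. x along the row from front to back, y across it, z up.
- row_medium (a point): Front end of the drawer's row for medium spoons: middle of the row's width, on its floor (14 mm above the counter), against the inside of the drawer's front; moves with the drawer. Seen by the robot it is the middle row: 162 mm long from here to its back stop, 93 mm wide, walls 28 mm high. Open to the sky once the drawer is out. x along the row from front to back, y across it, z up.
- row_short (a point): Front end of the drawer's row for short spoons: middle of the row's width, on its floor (14 mm above the counter), against the inside of the drawer's front; moves with the drawer. Seen by the robot it is the left-hand row: 126 mm long from here to its back stop, 125 mm wide, walls 28 mm high. Open to the sky once the drawer is out. x along the row from front to back, y across it, z up.
- drying_mat: The black ribbed drying mat, fixed to the counter, 490 mm (x) by 480 mm (y) and 3 mm thick; the spoons lie on it. Origin under its centre.
- coffee_jar: Bystander: an amber glass coffee jar, 72 mm across and 120 mm high, full. Origin under its centre, z up.
- mug: Bystander: a white mug, 80 mm across and 90 mm high, handle at +y. Origin under its centre, z up.

How it is judged (in metres and radians):
On the way, in this order (a step that is already met when the one before it is completed fails the run):
1. the drawer is pulled well out (by more than 150 mm) (value of joint drawer above 0.15 m), for 0.2 s.
2. every spoon lies in the row of its own length, flat, along the row, bowl to the back (y of long_1_mid in the frame of row_long between -0.045 and 0.045 m and x of long_1_mid in the frame of row_long between 0.078 and 0.122 m and z of long_1_mid in the frame of row_long between -0.004 and 0.022 m and angle between the x axis of each of long_1_mid, long_2_mid and the x axis of row_long, either way round below 0.35 rad and x of drawer_handle in the frame of long_1_mid below -0.05 m and (angle between long_1_mid's own z axis and vertical below 0.3 rad or angle between long_1_mid's own z axis and vertical above 2.8416 rad) and y of long_2_mid in the frame of row_long between -0.045 and 0.045 m and x of long_2_mid in the frame of row_long between 0.078 and 0.122 m and z of long_2_mid in the frame of row_long between -0.004 and 0.022 m and x of drawer_handle in the frame of long_2_mid below -0.05 m and (angle between long_2_mid's own z axis and vertical below 0.3 rad or angle between long_2_mid's own z axis and vertical above 2.8416 rad) and y of medium_1_mid in the frame of row_medium between -0.045 and 0.045 m and x of medium_1_mid in the frame of row_medium between 0.059 and 0.103 m and z of medium_1_mid in the frame of row_medium between -0.004 and 0.022 m and angle between the x axis of each of medium_1_mid, medium_2_mid and the x axis of row_medium, either way round below 0.35 rad and x of drawer_handle in the frame of medium_1_mid below -0.05 m and (angle between medium_1_mid's own z axis and vertical below 0.3 rad or angle between medium_1_mid's own z axis and vertical above 2.8416 rad) and y of medium_2_mid in the frame of row_medium between -0.045 and 0.045 m and x of medium_2_mid in the frame of row_medium between 0.059 and 0.103 m and z of medium_2_mid in the frame of row_medium between -0.004 and 0.022 m and x of drawer_handle in the frame of medium_2_mid below -0.05 m and (angle between medium_2_mid's own z axis and vertical below 0.3 rad or angle between medium_2_mid's own z axis and vertical above 2.8416 rad) and y of short_1_mid in the frame of row_short between -0.058 and 0.058 m and x of short_1_mid in the frame of row_short between 0.041 and 0.085 m and z of short_1_mid in the frame of row_short between -0.004 and 0.022 m and angle between the x axis of each of short_1_mid, short_2_mid, short_3_mid and the x axis of row_short, either way round below 0.35 rad and x of drawer_handle in the frame of short_1_mid below -0.05 m and (angle between short_1_mid's own z axis and vertical below 0.3 rad or angle between short_1_mid's own z axis and vertical above 2.8416 rad) and y of short_2_mid in the frame of row_short between -0.058 and 0.058 m and x of short_2_mid in the frame of row_short between 0.041 and 0.085 m and z of short_2_mid in the frame of row_short between -0.004 and 0.022 m and x of drawer_handle in the frame of short_2_mid below -0.05 m and (angle between short_2_mid's own z axis and vertical below 0.3 rad or angle between short_2_mid's own z axis and vertical above 2.8416 rad) and y of short_3_mid in the frame of row_short between -0.058 and 0.058 m and x of short_3_mid in the frame of row_short between 0.041 and 0.085 m and z of short_3_mid in the frame of row_short between -0.004 and 0.022 m and x of drawer_handle in the frame of short_3_mid below -0.05 m and (angle between short_3_mid's own z axis and vertical below 0.3 rad or angle between short_3_mid's own z axis and vertical above 2.8416 rad)), for 0.2 s.
3. the drawer is fully home again (value of joint drawer below 0.006 m), for 0.2 s.
At the end, for the whole second after the job is handed in: Every spoon lies on the floor of its own length's row (middle within 45 mm, short ones 58 mm, of its centre line, 22 mm of its centre lengthwise, under 22 mm up), either face up, within 0.3 rad of flat and 0.35 rad of the row's direction, bowl to the back; the drawer is home within 6 mm (all of step 2 and value of joint drawer below 0.006 m); the robot touches nothing.
It fails at once if the coffee jar is moved by more than 30 mm or tipped (distance of coffee_jar from where it was at the start of the episode above 0.03 m or angle between coffee_jar's own z axis and vertical above 0.4 rad).
It fails at once if the mug is moved by more than 30 mm or tipped (distance of mug from where it was at the start of the episode above 0.03 m or angle between mug's own z axis and vertical above 0.4 rad).
Of long_1, long_2, medium_1, medium_2, short_1, short_2, short_3 only 5 to 7 are there at a start; the rules pass over those that are not, and their reading is None.
At some moment in a run one of long_1, long_2, medium_1, medium_2, short_1, short_2, short_3 may be knocked a few centimetres aside while the robot is not near it.
Once in a run the grip may slacken for a moment while it holds something.
It also fails if it takes over 208 s, if anything falls off the work surface, if the arm or the gripper's body presses on something with over 40 N, if the wrist force passes 120 N, or if a joint passes its speed limit or range.

## Working session

There is one attempt and no reset: what is moved stays moved. The work goes in short steps, Python scripts to look and compute and a tool call to move; the robot and the scene stay as the last step left them, time stands still between calls to the robot, and variables do not carry over. Pictures are saved under pics/ and viewed, about 12 in all and at most 16, crops included, and the job is handed in when it is done.

Besides the shell and the picture viewer there is one more tool, called after "Request:" as name([rows], argument=value, ...), one row to a line, values as JSON. drive_tool: Moves the arm, as the interface text tells. Its arguments: {"type":"object","properties":{"increments":{"type":"array","items":{"type":"object","properties":{"twist":{"type":"array","items":{"type":"number"}},"slide":{"type":"array","items":{"type":"number"}},"gripper":{"type":"number"}}}},"force":{"type":"number"}},"required":["increments"]}

```bash
ls; mkdir -p pics
python3 - <<'E'
from rig import monitor, grab_frame, bot, trace
import cv2
s=monitor.read_state(); print(s)
for n in ["scene","side"]:
    f=grab_frame(n); cv2.imwrite(f"pics/{n}0.png",f["pixels"][:,:,::-1]); print(n,f["fx"],f["R"],f["t"])
E
```

```text
pics
{'clock': 0.0, 'qpos': array([-0.06818333,  0.41191922, -0.01272153,  1.59706133,  0.0056023 ,
        1.13428613, -0.08221102]), 'joint_velocities': array([-0.0016907 ,  0.00107219, -0.00070964,  0.00011191, -0.00117265,
       -0.00070144, -0.00063761]), 'effort': array([-2.92756195e-04, -5.87956166e+01,  6.41712137e-01, -2.91074431e+01,
       -5.37758670e-02,  1.83686998e-02,  1.53371734e-04]), 'eef_pos': array([ 6.24484096e+02, -4.86051993e-02,  2.21789914e+02]), 'tcp_rot': array([-5.37357900e-04,  7.07104165e-01,  7.07108923e-01, -6.18326435e-04]), 'contact_force': array([-0.80672068, -0.19749737,  0.55422122]), 'wrist_torque': array([ 0.04955894, -0.05349179,  0.01029698]), 'finger_gap': 0.9994566238954525}
scene 446.3015257702097 [[ 0.32689116  0.94496237 -0.01372164]
 [ 0.62498701 -0.22704739 -0.74688736]
 [-0.70889591  0.23557503 -0.66480899]] [-166.63447082 -326.11600763 1755.46752377]
side 484.11153615580196 [[ 0.99500088 -0.098658    0.01548691]
 [-0.03792162 -0.51671685 -0.85531611]
 [ 0.09238613  0.85045299 -0.517875  ]] [-581.51645607   40.16591303 1254.24715429]
```

View pics/scene0.png

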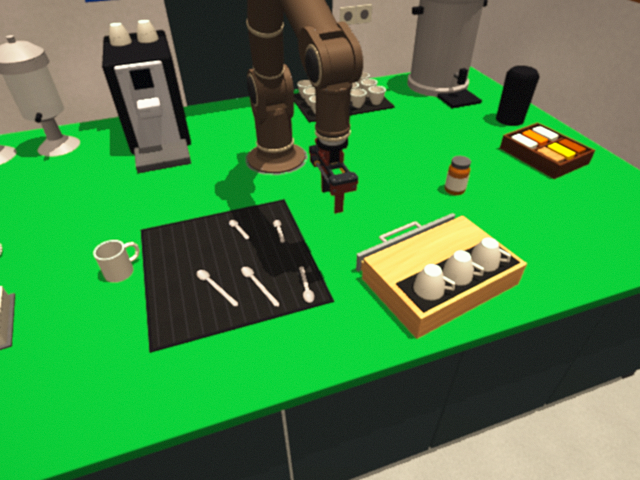

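View pics/side0.png

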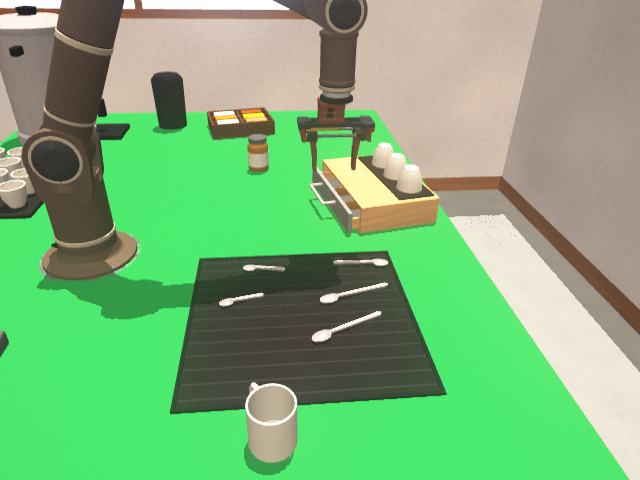

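The scene shows five spoons on the mat. In the side view they are at about (265,268), (240,299), (362,262), (355,293) and (348,327). The drawer unit is at about (375,190), slightly turned, the mug at (272,420) and the jar at (258,153). Next I measure.

```bash
cat > h.py <<'E'
from rig import monitor, grab_frame, bot, trace
import numpy as np, cv2
from scipy.spatial.transform import Rotation as Ro
def plane(f,uv,z):
    uv=np.atleast_2d(np.asarray(uv,float))
    d=np.c_[(uv[:,0]-f["cx"])/f["fx"],(uv[:,1]-f["cy"])/f["fy"],np.ones(len(uv))]@f["R"]
    C=-f["R"].T@f["t"]; return (C+d*((z-C[2])/d[:,2])[:,None])[:,:2]
def tri(fs,uvs):
    A=[];b=[]
    for f,uv in zip(fs,uvs):
        d=f["R"].T@np.array([(uv[0]-f["cx"])/f["fx"],(uv[1]-f["cy"])/f["fy"],1]);d/=np.linalg.norm(d)
        P=np.eye(3)-np.outer(d,d);A.append(P);b.append(P@(-f["R"].T@f["t"]))
    return np.linalg.lstsq(np.vstack(A),np.hstack(b),rcond=None)[0]
def proj(f,X):
    c=np.atleast_2d(X)@f["R"].T+f["t"]; return c[:,:2]/c[:,2:]*[f["fx"],f["fy"]]+[f["cx"],f["cy"]]
def spoon(f,m,z):
    """-> mid, heading to bowl (deg), length, width"""
    v,u=np.nonzero(m); X=plane(f,np.c_[u,v],z)
    w=1.0; c=X.mean(0); e=np.linalg.svd(X-c,full_matrices=False)[2][0]
    s=(X-c)@e
    mid=(s.max()+s.min())/2
    if mid>0: e=-e;s=-s;mid=-mid   # more pixels at bowl end -> centroid shifted to bowl
    n=np.array([-e[1],e[0]]); t=(X-c)@n
    return c+mid*e,np.degrees(np.arctan2(e[1],e[0])),np.ptp(s),t
def spoons(cams=("scene","side"),z=9,pmin=.3,classes=("long_1_mid","medium_1_mid","short_1_mid")):
    for cam in cams:
        f=grab_frame(cam)
        for c in classes:
            for d in trace(c,f):
                if d["p"]<pmin: continue
                m=d["pixels"]
                if m.sum()<15: continue
                mid,a,L,t=spoon(f,m,z)
                print(cam,c,round(d["p"],2),"mid",mid.round(0),"deg",round(a),"L",round(L),"W",round(np.ptp(t)),"at",np.round(d["at"]),"n",m.sum())
E
python3 - <<'E'
from h import *
spoons(pmin=.15)
fs=[grab_frame(c) for c in("scene","side")]
for n,zz in [("drawer_handle",46),("coffee_jar",60),("mug",45),("drying_mat",3),("drawer",0)]:
    for f in fs:
        for d in trace(n,f)[:2]:
            v,u=np.nonzero(d["pixels"]); r=cv2.minAreaRect(np.c_[u,v].astype(np.float32))
            print(n,round(d["p"],2),np.round(d["at"]),plane(f,d["at"],zz).round(),cv2.boxPoints(r).round().tolist())
E
```

```text
scene long_1_mid 0.8 mid [ 613. -335.] deg -155 L 184 W 28 at [216. 284.] n 287
scene medium_1_mid 0.53 mid [ 685. -100.] deg -7 L 132 W 26 at [307. 287.] n 200
scene short_1_mid 0.4 mid [596. 248.] deg -76 L 410 W 81 at [400. 232.] n 896
side long_1_mid 0.89 mid [ 617. -337.] deg -156 L 168 W 26 at [340. 326.] n 411
side medium_1_mid 0.79 mid [ 687. -103.] deg -4 L 132 W 27 at [367. 263.] n 193
side short_1_mid 0.67 mid [ 393. -229.] deg -163 L 99 W 29 at [237. 300.] n 261
drawer_handle 0.83 [397. 233.] [[615. 212.]] [[347.0, 254.0], [445.0, 199.0], [455.0, 217.0], [357.0, 272.0]]
drawer_handle 0.81 [337. 198.] [[666. 185.]] [[303.0, 181.0], [323.0, 164.0], [368.0, 217.0], [347.0, 234.0]]
coffee_jar 0.62 [461. 176.] [[433. 544.]] [[443.0, 193.0], [451.0, 153.0], [473.0, 157.0], [465.0, 197.0]]
coffee_jar 0.91 [258. 154.] [[430. 523.]] [[246.0, 134.0], [268.0, 133.0], [270.0, 171.0], [249.0, 173.0]]
coffee_jar 0.29 [361. 260.] [[ 674. -171.]] [[333.0, 259.0], [386.0, 259.0], [386.0, 265.0], [333.0, 265.0]]
mug 0.73 [402. 234.] [[622. 223.]] [[348.0, 253.0], [446.0, 200.0], [455.0, 218.0], [358.0, 270.0]]
mug 0.62 [115. 261.] [[ 453. -592.]] [[95.0, 240.0], [139.0, 240.0], [139.0, 282.0], [95.0, 282.0]]
mug 0.65 [273. 422.] [[ 456. -594.]] [[244.0, 382.0], [296.0, 382.0], [296.0, 461.0], [244.0, 461.0]]
drying_mat 0.88 [222. 272.] [[ 555. -311.]] [[119.0, 236.0], [304.0, 186.0], [335.0, 303.0], [150.0, 352.0]]
drying_mat 0.57 [305. 337.] [[ 527. -359.]] [[160.0, 259.0], [435.0, 240.0], [445.0, 394.0], [170.0, 413.0]]
drawer 0.71 [401. 235.] [[582. 246.]] [[348.0, 253.0], [446.0, 199.0], [456.0, 217.0], [358.0, 271.0]]
drawer 0.19 [110. 260.] [[ 390. -620.]] [[88.0, 273.0], [100.0, 235.0], [140.0, 248.0], [128.0, 286.0]]
drawer 0.7 [339. 198.] [[687. 274.]] [[303.0, 180.0], [324.0, 163.0], [368.0, 218.0], [347.0, 235.0]]
```

```bash
cat >> h.py <<'E'
def matspoons(cam,z=9,thr=110,box=(280,820,-560,-45)):
    f=grab_frame(cam); g=f["pixels"].min(2)
    V,U=np.mgrid[0:480,0:640]; X=plane(f,np.c_[U.ravel(),V.ravel()],z).reshape(480,640,2)
    m=(g>thr)&(X[...,0]>box[0])&(X[...,0]<box[1])&(X[...,1]>box[2])&(X[...,1]<box[3])
    n,lab,st,ct=cv2.connectedComponentsWithStats(m.astype(np.uint8),connectivity=8)
    out=[]
    for i in range(1,n):
        if not 60<st[i,4]<900: continue
        mid,a,L,t=spoon(f,lab==i,z)
        print(cam,"mid",mid.round(1),"deg",round(a,1),"L",round(L),"W",round(np.ptp(t)),"px",ct[i].round(),"n",st[i,4])
    return f
E
python3 - <<'E'
from h import *
fs=[matspoons(c) for c in("scene","side")]
a=cv2.resize(fs[0]["pixels"][190:290,330:470],None,fx=5,fy=5,interpolation=cv2.INTER_CUBIC)
b=cv2.resize(fs[1]["pixels"][150:250,290:380],None,fx=5,fy=5,interpolation=cv2.INTER_CUBIC)
cv2.imwrite("pics/dr.png",np.hstack([a[:500,:400],b[:500,:400]])[:,:,::-1])
E
```

```text
scene mid [ 388.1 -228.1] deg -162.4 L 110 W 25 px [238. 228.] n 109
scene mid [ 436.4 -109. ] deg 176.9 L 104 W 23 px [278. 228.] n 90
scene mid [ 647.7 -222.7] deg -161.6 L 184 W 28 px [259. 284.] n 268
scene mid [ 687.8 -101.5] deg -7.6 L 131 W 28 px [307. 289.] n 183
scene mid [ 614.7 -335.7] deg -154.4 L 184 W 28 px [216. 286.] n 277
side mid [ 687.4 -102.8] deg -5.2 L 137 W 32 px [364. 261.] n 226
side mid [ 444.1 -110.2] deg 172.7 L 102 W 27 px [261. 267.] n 171
side mid [ 651.5 -223.8] deg -162.8 L 175 W 32 px [348. 293.] n 343
side mid [ 393.2 -228.8] deg -163.6 L 102 W 26 px [238. 299.] n 207
side mid [ 617.9 -336.8] deg -154.9 L 175 W 31 px [340. 327.] n 439
```

View pics/dr.png

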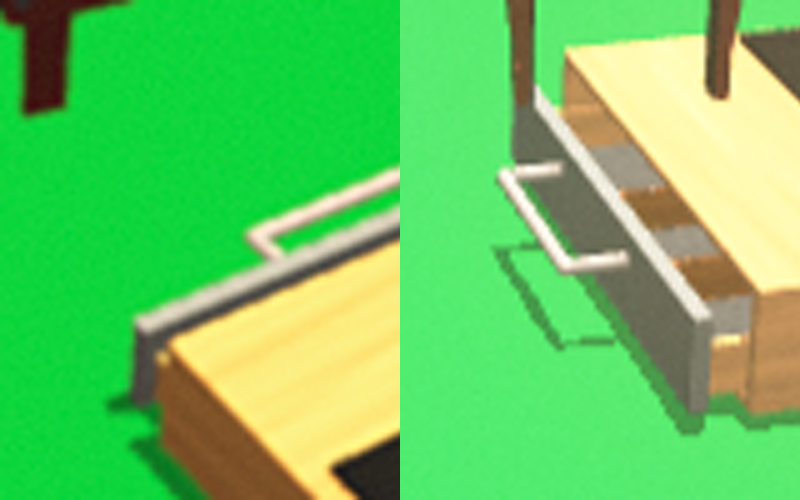

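Run:
```python
from h import *
fs=[grab_frame(c) for c in("scene","side")]
S=fs[1]
h=plane(S,[[311,185.2],[323.4,203.6]],46); print("handle side",h.round(1),h.mean(0), np.degrees(np.arctan2(*(h[0]-h[1])[::-1])), np.linalg.norm(h[0]-h[1]))
h=plane(fs[0],[[380.4,237.6],[418,225]],46); print("handle scene",h.round(1),h.mean(0),np.degrees(np.arctan2(*(h[1]-h[0])[::-1])))
e=plane(S,[[352.2,213.6],[317,167.6]],66); print("edge side",e.round(1),e.mean(0),np.degrees(np.arctan2(*(e[1]-e[0])[::-1])))
e=plane(fs[0],[[358,254.4],[455,217]],66); print("edge scene",e.round(1),e.mean(0),np.degrees(np.arctan2(*(e[1]-e[0])[::-1])))
a=cv2.resize(fs[0]["pixels"][190:290,360:460],None,fx=6,fy=6,interpolation=cv2.INTER_CUBIC)
cv2.imwrite("pics/dr2.png",a[:,:,::-1])
```

```text
handle side [[597.  278.2]
 [621.7 149.7]] [609.32702211 213.94756868] 100.88942053681046 130.77163626508298
handle scene [[617.8 155.7]
 [603.8 288.2]] [610.82317348 221.96912629] 96.03044213338553
edge side [[688.7  46.2]
 [624.9 369.8]] [656.80977114 207.99880782] 101.14862535230567
edge scene [[681.3  56.2]
 [628.9 397.9]] [655.09790017 227.04596955] 98.72662346052691
```

View pics/dr2.png

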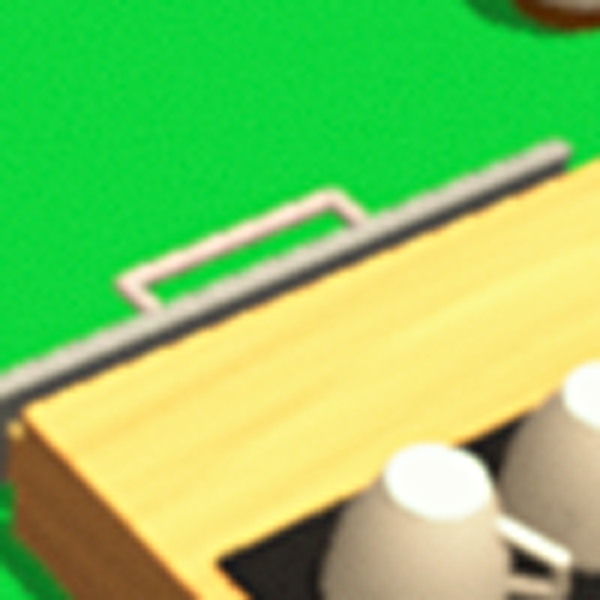

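Request:
drive_tool([
  {"slide": [21.6, -1.4, 8], "twist": [0, 0, -0.18], "gripper": 3.2},
  {"slide": [21.6, -1.4, 8], "twist": [0, 0, -0.18], "gripper": 3.2},
  {"slide": [21.6, -1.4, 8], "twist": [0, 0, -0.18], "gripper": 3.2},
  {"slide": [21.6, -1.4, 8], "twist": [0, 0, -0.18], "gripper": 3.2},
  {"slide": [21.6, -1.4, 8], "twist": [0, 0, -0.18], "gripper": 3.2},
  {"slide": [21.6, -1.4, 8], "twist": [0, 0, -0.18], "gripper": 3.2},
  {"slide": [21.6, -1.4, 8], "twist": [0, 0, -0.18], "gripper": 3.2},
  {"slide": [21.6, -1.4, 8], "twist": [0, 0, -0.18], "gripper": 3.2},
  {"slide": [21.6, -1.4, 8], "twist": [0, 0, -0.18], "gripper": 3.2},
  {"slide": [21.6, -1.4, 8], "twist": [0, 0, -0.18], "gripper": 3.2},
])

```text
clock: 2.55
eef_pos: [611.1, 215.7, 142.8]
tcp_rot: [0.0, 0.641, 0.768, 0.0]
contact_force: [-0.7, 0.4, -1.2]
finger_gap: 0.366
```

Run:
```python
from h import *
f=grab_frame("wrist"); cv2.imwrite("pics/w1.png",f["pixels"][:,:,::-1])
print(f["fx"],(-f["R"].T@f["t"]).round())
```

```text
373.26721798661697 [598. 279. 306.]
```

View pics/w1.png

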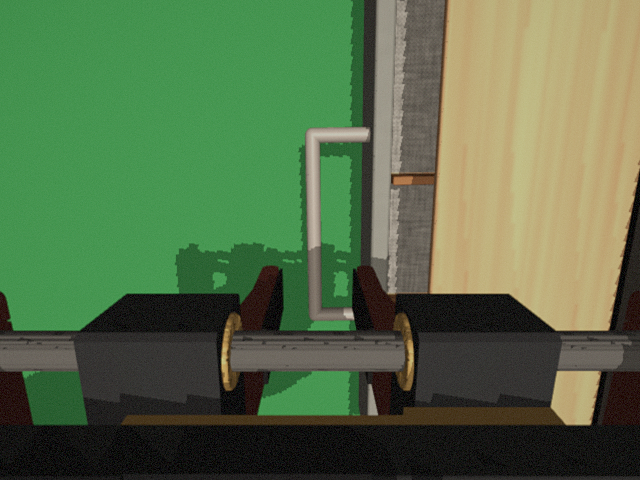

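Wrist view: the bar runs from about (313,133) to (316,315), between the fingers. The front edge is at column ~378. A row divider shows at (412,179).

Run:
```python
from h import *
f=grab_frame("wrist")
h=plane(f,[[316,315],[313,135]],46); print(h.round(1),h.mean(0).round(1),np.degrees(np.arctan2(*(h[1]-h[0])[::-1])),np.ptp(h,0))
e=plane(f,[[380,300],[384,10]],66); print("frontTop",e.round(1),np.degrees(np.arctan2(*(e[1]-e[0])[::-1])))
print("divider",plane(f,[412,179],42).round(1), "tcp px",proj(f,[[611.1,215.7,27]]))
c=plane(f,[[434,260],[446,5]],80); print("cab",c.round(1),np.degrees(np.arctan2(*(c[1]-c[0])[::-1])))
```

```text
[[619.7 155.7]
 [594.4 284.6]] [607.  220.1] 101.11512038235304 [ 25.31775292 128.865645  ]
frontTop [[659.5 184.2]
 [622.6 359.8]] 101.85607967492616
divider [[667.8 267.7]] tcp px [[318.94280383 231.1893137 ]]
cab [[683.6 222.4]
 [653.6 363.4]] 102.00144495468486
```

Request:
drive_tool([
  {"slide": [0.4, -0.3, 5], "twist": [0, 0, -0.017], "gripper": 3.2},
  {"slide": [0.4, -0.3, 9], "twist": [0, 0, -0.017], "gripper": 3.2},
  {"slide": [0.4, -0.3, 11.6], "twist": [0, 0, -0.017], "gripper": 3.2},
  {"slide": [0.4, -0.3, 11.6], "twist": [0, 0, -0.017], "gripper": 3.2},
  {"slide": [0.4, -0.3, 11.6], "twist": [0, 0, -0.017], "gripper": 0.5},
  {"slide": [0.4, -0.3, 11.6], "twist": [0, 0, -0.017], "gripper": 0.5},
  {"slide": [0.4, -0.3, 11.6], "twist": [0, 0, -0.017], "gripper": 0.5},
  {"slide": [0.4, -0.3, 11.6], "twist": [0, 0, -0.017], "gripper": 0.5},
  {"slide": [0.4, -0.3, 11.6], "twist": [0, 0, -0.017], "gripper": 0.5},
  {"slide": [0.4, -0.3, 11.6], "twist": [0, 0, -0.017], "gripper": 0.5},
], force=25)

```text
clock: 3.9
eef_pos: [608.1, 219.7, 28.0]
tcp_rot: [0.0, 0.634, 0.773, 0.001]
contact_force: [-0.9, -0.8, 6.4]
finger_gap: 0.106
```

Request:
drive_tool([
  {"slide": [0, -1, 0], "gripper": 0.5},
  {"slide": [0, -3, 0], "gripper": 0.5},
  {"slide": [0, -5.5, 0], "gripper": 0.5},
  {"slide": [0, -8, 0], "gripper": 0.5},
  {"slide": [0, -10.5, 0], "gripper": 0.5},
  {"slide": [0, -13, 0], "gripper": 0.5},
  {"slide": [0, -15, 0], "gripper": 0.5},
  {"slide": [0, -16.5, 0], "gripper": 0.5},
  {"slide": [0, -17.5, 0], "gripper": 0.5},
  {"slide": [0, -17.5, 0], "gripper": 0.5},
])

```text
$.increments[0]: bad value
```

Request:
drive_tool([
  {"slide": [0, 0, 0], "gripper": 3.2},
  {"slide": [0, 0, 0], "gripper": 3.2},
  {"slide": [0, 0, 0], "gripper": 3.2},
  {"slide": [0, 0, 0], "gripper": 3.2},
  {"slide": [0, 0, -6], "gripper": 3.2},
  {"slide": [0, 0, -12], "gripper": 3.2},
  {"slide": [0, 6, -18], "gripper": 3.2},
  {"slide": [0, 10, -22], "gripper": 3.2},
  {"slide": [0, 10, -22], "gripper": 3.2},
  {"slide": [0, 10, -22], "gripper": 3.2},
])

```text
$.increments[0]: bad value
```

Run:
```python
from h import *
f=grab_frame("wrist"); cv2.imwrite("pics/w2.png",f["pixels"][:,:,::-1])
f=grab_frame("side"); cv2.imwrite("pics/s2.png",f["pixels"][:,:,::-1])
```

```text
(no output)
```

View pics/w2.png

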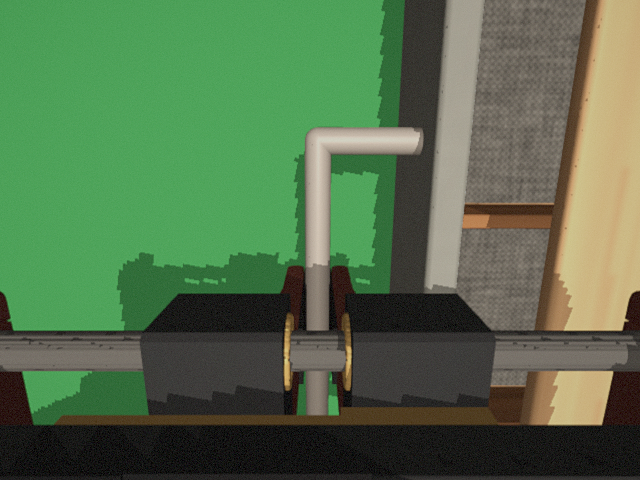

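The moves were refused because twist is required. The view shows the bar gripped at column 318.

Request:
drive_tool([
  {"twist": [0, 0, 0], "slide": [0, -1, 0], "gripper": 0.5},
  {"twist": [0, 0, 0], "slide": [0, -3, 0], "gripper": 0.5},
  {"twist": [0, 0, 0], "slide": [0, -5.5, 0], "gripper": 0.5},
  {"twist": [0, 0, 0], "slide": [0, -8, 0], "gripper": 0.5},
  {"twist": [0, 0, 0], "slide": [0, -10.5, 0], "gripper": 0.5},
  {"twist": [0, 0, 0], "slide": [0, -13, 0], "gripper": 0.5},
  {"twist": [0, 0, 0], "slide": [0, -15, 0], "gripper": 0.5},
  {"twist": [0, 0, 0], "slide": [0, -16.5, 0], "gripper": 0.5},
  {"twist": [0, 0, 0], "slide": [0, -17.5, 0], "gripper": 0.5},
  {"twist": [0, 0, 0], "slide": [0, -17.5, 0], "gripper": 0.5},
])

```text
clock: 5.25
eef_pos: [435.3, 185.8, 27.9]
tcp_rot: [0.0, 0.634, 0.773, 0.001]
contact_force: [-3.2, 1.1, 13.4]
finger_gap: 0.105
```

Request:
drive_tool([
  {"twist": [0, 0, 0], "slide": [0, 0, 0], "gripper": 3.2},
  {"twist": [0, 0, 0], "slide": [0, 0, 0], "gripper": 3.2},
  {"twist": [0, 0, 0], "slide": [0, 0, 0], "gripper": 3.2},
  {"twist": [0, 0, 0], "slide": [0, 0, 0], "gripper": 3.2},
  {"twist": [0, 0, 0], "slide": [0, 0, -6], "gripper": 3.2},
  {"twist": [0, 0, 0], "slide": [0, 0, -12], "gripper": 3.2},
  {"twist": [0, 0, 0], "slide": [0, 5, -18], "gripper": 3.2},
  {"twist": [0, 0, 0], "slide": [-5, 10, -23], "gripper": 3.2},
  {"twist": [0, 0, 0], "slide": [-9, 10, -25], "gripper": 3.2},
  {"twist": [0, 0, 0], "slide": [-9, 10, -25], "gripper": 3.2},
])

```text
clock: 6.5
eef_pos: [553.9, 112.9, 278.7]
tcp_rot: [0.002, 0.636, 0.772, 0.001]
contact_force: [0.4, -0.0, 0.5]
finger_gap: 0.366
```

Run:
```python
from h import *
f=grab_frame("wrist"); cv2.imwrite("pics/w3.png",f["pixels"][:,:,::-1])
f=grab_frame("side"); cv2.imwrite("pics/s3.png",f["pixels"][:,:,::-1])
```

```text
(no output)
```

View pics/w3.png

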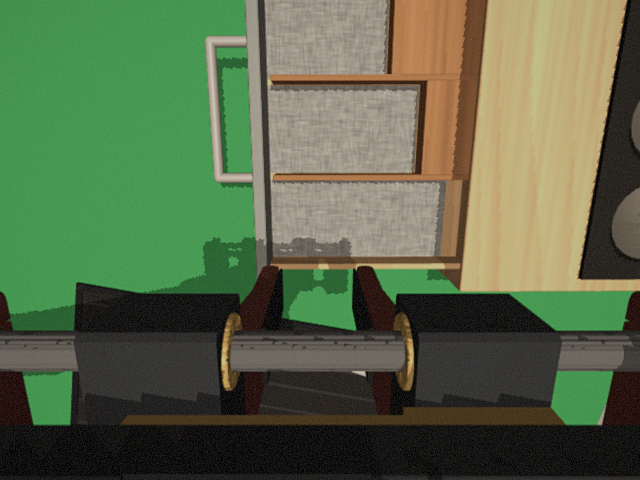

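View: the drawer is open. Dividers run at rows 78 (short/medium), 177 (medium/long) and 264 (outer right). The handle is at columns 210–220. Back stops are at about columns 388, 418 and 440.

Run:
```python
from h import *
f=grab_frame("wrist")
for n,p,z in [("div1",[[275,78],[385,78]],42),("div2",[[275,177],[450,177]],42),("outer",[[280,264],[450,264]],42),
 ("bar",[[210,42],[218,178]],46),("fronttop_in",[[260,50],[271,250]],66),("floorLback",[[437,184],[433,254]],14),("floorMback",[[415,90],[415,172]],14),("floorSback",[[387,10],[387,70]],14),("stopLtop",[[443,182],[440,255]],42)]:
    X=plane(f,p,z); d=X[1]-X[0]; print(n,X.round(1).tolist(),"mid",X.mean(0).round(1),"ang",np.degrees(np.arctan2(d[1],d[0])).round(1))
th=np.radians(11.3);ex=np.array([np.cos(th),np.sin(th)]);ey=np.array([-ex[1],ex[0]])
O=plane(f,[214,110],46)[0]
for n,p,z in [("div1",[330,78],42),("div2",[360,177],42),("outer",[360,264],42),("L back",[435,219],14),("M back",[415,130],14),("S back",[387,40],14),("frontin",[266,130],66)]:
    d=plane(f,p,z)[0]-O; print(n,"rel bar x %.1f y %.1f"%(d@ex,d@ey))
print(O)
```

```text
div1 [[484.9, 232.8], [592.2, 253.9]] mid [538.6 243.3] ang 11.1
div2 [[501.1, 136.6], [682.5, 172.2]] mid [591.8 154.4] ang 11.1
outer [[522.7, 42.6], [709.2, 79.2]] mid [615.9  60.9] ang 11.1
bar [[418.7, 252.1], [443.2, 124.5]] mid [431.  188.3] ang -79.1
fronttop_in [[470.7, 250.5], [511.8, 64.0]] mid [491.2 157.3] ang -77.6
floorLback [[680.4, 161.3], [698.0, 80.3]] mid [689.2 120.8] ang -77.8
floorMback [[630.3, 253.7], [652.4, 169.6]] mid [641.4 211.6] ang -75.3
floorSback [[582.7, 322.6], [596.2, 267.3]] mid [589.5 294.9] ang -76.3
stopLtop [[676.7, 165.7], [695.4, 87.2]] mid [686.  126.5] ang -76.6
div1 rel bar x 116.3 y 30.2
div2 rel bar x 148.5 y -67.4
outer rel bar x 150.8 y -163.9
L back rel bar x 240.0 y -118.5
M back rel bar x 210.8 y -18.9
S back rel bar x 176.3 y 71.3
frontin rel bar x 54.1 y -20.2
[430.44842729 190.93872652]
```

```bash
cat >> h.py <<'E'
def go(x,y,z,phi,off=0):
    """slide (cm) and twist from present pose to TCP x,y,z with jaw heading phi deg; off: mm along final tool x"""
    s=monitor.read_state(); q=s["tcp_rot"]; R=Ro.from_quat([q[1],q[2],q[3],q[0]]).as_matrix()
    p=np.radians(phi); Y=np.array([np.cos(p),np.sin(p),0]);Z=np.array([0,0,-1.]);X=np.cross(Y,Z)
    G=np.array([X,Y,Z]).T; g=np.array([x,y,z])+off*X
    tw=Ro.from_matrix(R.T@G).as_rotvec()
    print("at",s["eef_pos"].round(1),"phi",np.degrees(np.arctan2(R[1,1],R[0,1])).round(1),"-> slide",(R.T@(g-s["eef_pos"])/10).round(2),"twist",tw.round(3),"gap mm",round(s["finger_gap"]*88,1),"t",s["clock"].round(1))
E
python3 - <<'E'
from h import *
matspoons("side")
go(687.5,-102,150,84,-70)
E
```

```text
side mid [ 687.4 -102.8] deg -5.3 L 137 W 32 px [364. 261.] n 227
side mid [ 444.3 -110.9] deg 173.0 L 102 W 22 px [262. 267.] n 150
side mid [ 651.5 -223.8] deg -162.8 L 175 W 32 px [348. 293.] n 343
side mid [ 393.2 -228.5] deg -163.7 L 102 W 27 px [238. 299.] n 209
side mid [ 617.9 -336.8] deg -154.9 L 175 W 31 px [341. 327.] n 439Traceback (most recent call last):
  File "<stdin>", line 3, in <module>
  File "h.py", line 52, in go
    print("at",s["eef_pos"].round(1),"phi",np.degrees(np.arctan2(R[1,1],R[0,1])).round(1),"-> slide",(R.T@(g-s["eef_pos"])/10).round(2),"twist",tw.round(3),"gap mm",round(s["finger_gap"]*88,1),"t",s["clock"].round(1))
                                                                                                                                                                                                     ^^^^^^^^^^^^^^^^
AttributeError: 'float' object has no attribute 'round'
```

```bash
sed -i 's/s\["clock"\].round(1)/round(s["clock"],1)/' h.py
cat >> h.py <<'E'
def wspoon(zsp=10,thr=120,hgt=290):
    f=grab_frame("wrist"); g=f["pixels"].min(2).copy(); g[hgt:]=0
    n,lab,st,ct=cv2.connectedComponentsWithStats((g>thr).astype(np.uint8),connectivity=8)
    for i in range(1,n):
        if st[i,4]<300: continue
        mid,a,L,t=spoon(f,lab==i,zsp)
        print("wrist mid",mid.round(1),"deg",round(a,1),"L",round(L),"W",round(np.ptp(t)),"box",st[i],"px",ct[i].round())
    return f
E
python3 -c "
from h import *
go(687.5,-102,150,84,-70)"
```

```text
at [550.2 117.5 275.5] phi 11.4 -> slide [-26.32  15.84  12.5 ] twist [-1.000e-03 -2.000e-03 -1.268e+00] gap mm 32.1 t 6.7
```

Request:
drive_tool([
  {"twist": [0, 0, -1.27], "slide": [-26.3, 15.8, 7], "gripper": 3},
  {"twist": [0, 0, -1.27], "slide": [-26.3, 15.8, 7], "gripper": 3},
  {"twist": [0, 0, -1.27], "slide": [-26.3, 15.8, 7], "gripper": 3},
  {"twist": [0, 0, -1.27], "slide": [-26.3, 15.8, 7], "gripper": 3},
  {"twist": [0, 0, -1.27], "slide": [-26.3, 15.8, 12.5], "gripper": 3},
  {"twist": [0, 0, -1.27], "slide": [-26.3, 15.8, 12.5], "gripper": 3},
  {"twist": [0, 0, -1.27], "slide": [-26.3, 15.8, 12.5], "gripper": 3},
  {"twist": [0, 0, -1.27], "slide": [-26.3, 15.8, 12.5], "gripper": 3},
  {"twist": [0, 0, -1.27], "slide": [-26.3, 15.8, 12.5], "gripper": 3},
  {"twist": [0, 0, -1.27], "slide": [-26.3, 15.8, 12.5], "gripper": 3},
])

```text
clock: 7.95
eef_pos: [757.9, -109.5, 152.2]
tcp_rot: [0.0, 0.052, 0.999, 0.0]
contact_force: [0.0, 0.3, 0.9]
finger_gap: 0.346
```

Run:
```python
from h import *
f=wspoon(); cv2.imwrite("pics/w4.png",f["pixels"][:,:,::-1])
go(687.5,-102,5,84)
```

```text
wrist mid [ 653.4 -221.5] deg -160.7 L 173 W 28 box [  90    0  128  210 3760] px [146.  82.]
wrist mid [655.  111.1] deg -166.1 L 110 W 71 box [  543     0    97   147 11201] px [594.  61.]
wrist mid [ 686.9 -100.7] deg -7.5 L 139 W 28 box [ 301   40   35  184 3085] px [319. 145.]
wrist mid [ 654.6 -316.6] deg 27.6 L 97 W 12 box [   0   65   85  112 1645] px [ 42. 125.]
wrist mid [781.  138.4] deg -171.4 L 132 W 44 box [ 583  136   57  154 7071] px [616. 212.]
at [ 757.9 -109.7  152.3] phi 84.0 -> slide [ 7.1   0.04 14.72] twist [0.    0.001 0.   ] gap mm 29.9 t 8.0
```

View pics/w4.png

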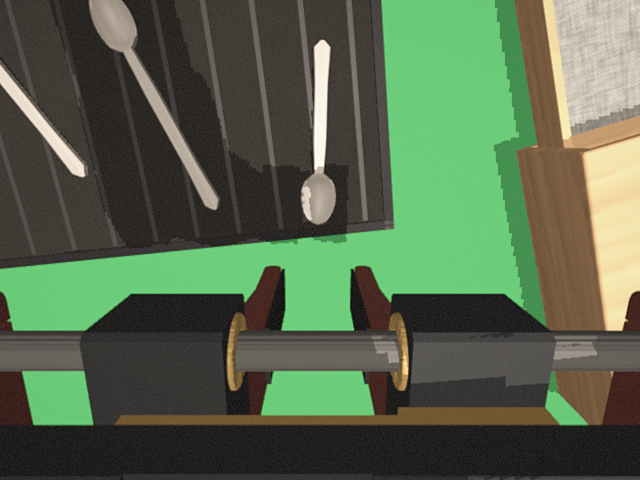

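Request:
drive_tool([
  {"twist": [0, 0, 0.026], "slide": [7.1, 0.2, 6], "gripper": 3},
  {"twist": [0, 0, 0.026], "slide": [7.1, 0.2, 11], "gripper": 3},
  {"twist": [0, 0, 0.026], "slide": [7.1, 0.2, 13.5], "gripper": 3},
  {"twist": [0, 0, 0.026], "slide": [7.1, 0.2, 14.7], "gripper": 3},
  {"twist": [0, 0, 0.026], "slide": [7.1, 0.2, 14.7], "gripper": 3},
  {"twist": [0, 0, 0.026], "slide": [7.1, 0.2, 14.7], "gripper": 0.4},
  {"twist": [0, 0, 0.026], "slide": [7.1, 0.2, 14.7], "gripper": 0.4},
  {"twist": [0, 0, 0.026], "slide": [7.1, 0.2, 14.7], "gripper": 0.4},
  {"twist": [0, 0, 0.026], "slide": [7.1, 0.2, 14.7], "gripper": 0.4},
  {"twist": [0, 0, 0.026], "slide": [7.1, 0.2, 14.7], "gripper": 0.4},
], force=40)

```text
clock: 9.25
eef_pos: [688.2, -101.2, 5.4]
tcp_rot: [0.001, 0.065, 0.998, 0.0]
contact_force: [0.5, 0.6, 5.3]
finger_gap: 0.107
```

```bash
python3 -c "
from h import *
go(565,198.6,120,101.3)"
```

```text
at [ 688.2 -101.2    5.4] phi 82.6 -> slide [ 16.08  28.14 -11.48] twist [-0.     0.002 -0.327] gap mm 9.4 t 9.2
```

Request:
drive_tool([
  {"twist": [0, 0, 0], "slide": [0, 0, -4], "gripper": 0.4},
  {"twist": [0, 0, 0], "slide": [0, 0, -9], "gripper": 0.4},
  {"twist": [0, 0, -0.1], "slide": [3, 5, -13], "gripper": 0.4},
  {"twist": [0, 0, -0.2], "slide": [6, 10, -15], "gripper": 0.4},
  {"twist": [0, 0, -0.327], "slide": [9, 15, -15], "gripper": 0.4},
  {"twist": [0, 0, -0.327], "slide": [12, 20, -15], "gripper": 0.4},
  {"twist": [0, 0, -0.327], "slide": [14, 24, -13.5], "gripper": 0.4},
  {"twist": [0, 0, -0.327], "slide": [16, 27.5, -11.5], "gripper": 0.4},
  {"twist": [0, 0, -0.327], "slide": [16.1, 28.1, -11.5], "gripper": 0.4},
  {"twist": [0, 0, -0.327], "slide": [16.1, 28.1, -11.5], "gripper": 0.4},
])

```text
clock: 10.5
eef_pos: [564.3, 198.0, 119.6]
tcp_rot: [-0.0, -0.099, 0.995, -0.0]
contact_force: [0.0, -0.7, -0.7]
finger_gap: 0.103
```

Run:
```python
from h import *
f=grab_frame("wrist"); cv2.imwrite("pics/w5.png",f["pixels"][:,:,::-1])
go(565,198.6,17,101.3)
```

```text
at [564.8 197.1 119.8] phi 101.2 -> slide [-0.05  0.16 10.27] twist [-0.001  0.    -0.001] gap mm 9.3 t 10.6
```

View pics/w5.png

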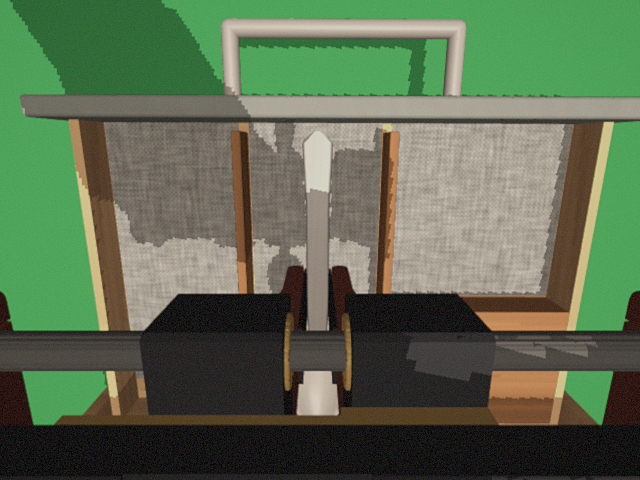

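Spoon held straight, its handle end at (317,132), centred between the dividers at columns 242 and 390. The front's top edge is at row ~120 and the bar at row ~28.

Run:
```python
from h import *
f=grab_frame("wrist")
th=np.radians(11.3);ex=np.array([np.cos(th),np.sin(th)]);ey=np.array([-ex[1],ex[0]])
for n,p,z in [("bar",[343,28],46),("fronttop in",[318,121],66),("fronttop out",[318,97],66),("spoonend",[317,132],121),("Sback",[515,296],14),("div1",[391,160],42),("div2",[242,160],42),("left in",[577,160],42),("right in",[100,160],42)]:
    X=plane(f,p,z)[0]; print(n,(X@ex).round(1),(X@ey).round(1))
e=plane(f,[[60,117],[600,120]],66);d=e[1]-e[0];print(np.degrees(np.arctan2(d[1],d[0])))
```

```text
bar 461.8 97.4
fronttop in 513.9 82.9
fronttop out 501.4 83.0
spoonend 521.4 82.4
Sback 640.5 235.0
div1 536.3 129.1
div2 536.1 34.9
left in 536.4 246.6
right in 536.0 -54.8
100.91688285900443
```

Request:
drive_tool([
  {"twist": [0, 0, 0], "slide": [-0.15, 0.1, 4], "gripper": 0.4},
  {"twist": [0, 0, 0], "slide": [-0.15, 0.1, 8], "gripper": 0.4},
  {"twist": [0, 0, 0], "slide": [-0.15, 0.1, 9.5], "gripper": 0.4},
  {"twist": [0, 0, 0], "slide": [-0.15, 0.1, 10.3], "gripper": 0.4},
  {"twist": [0, 0, 0], "slide": [-0.15, 0.1, 10.3], "gripper": 0.4},
  {"twist": [0, 0, 0], "slide": [-0.15, 0.1, 10.3], "gripper": 2.4},
  {"twist": [0, 0, 0], "slide": [-0.15, 0.1, 10.3], "gripper": 2.4},
  {"twist": [0, 0, 0], "slide": [-0.15, 0.1, 10.3], "gripper": 2.4},
  {"twist": [0, 0, 0], "slide": [-0.15, 0.1, 6], "gripper": 2.4},
  {"twist": [0, 0, 0], "slide": [-0.15, 0.1, -4], "gripper": 2.4},
])

```text
clock: 11.85
eef_pos: [564.1, 199.1, 121.8]
tcp_rot: [-0.002, -0.099, 0.995, -0.0]
contact_force: [1.6, 0.2, 0.2]
finger_gap: 0.272
```

Run:
```python
from h import *
f=grab_frame("side"); m=matspoons("side")
wspoon()
go(653,-221.5,150,-72,-80)
```

```text
side mid [ 444.  -110.3] deg 172.7 L 102 W 27 px [261. 267.] n 171
side mid [ 651.5 -223.7] deg -162.8 L 175 W 32 px [348. 293.] n 344
side mid [ 393.2 -228.5] deg -163.5 L 102 W 28 px [238. 299.] n 211
side mid [ 617.9 -336.8] deg -154.9 L 175 W 31 px [341. 327.] n 443
wrist mid [443.9 259.4] deg -85.9 L 302 W 77 box [  219    11   421    98 13471] px [397.  70.]
wrist mid [511.6 393.5] deg -168.9 L 136 W 7 box [ 560  113   40  177 1547] px [580. 199.]
wrist mid [534.9 254.7] deg 105.5 L 231 W 143 box [  248   114   306   176 35056] px [422. 197.]
wrist mid [604.1  32. ] deg -168.6 L 95 W 7 box [ 80 170  27 120 999] px [ 93. 231.]
wrist mid [613.5  97.2] deg -91.1 L 102 W 76 box [ 116  193  122   97 6596] px [176. 259.]
at [567.6 200.6 126. ] phi 101.3 -> slide [  7.82 -44.    -2.5 ] twist [ 1.100e-02 -1.000e-03  3.024e+00] gap mm 24.2 t 12.0
```

```bash
python3 -c "
from h import *
go(653,-221.5,150,109,-90)"
```

```text
at [567.6 200.6 126. ] phi 101.3 -> slide [ -9.05 -41.86  -2.38] twist [ 0.001  0.007 -0.135] gap mm 24.2 t 12.0
```

Request:
drive_tool([
  {"twist": [0, 0.007, -0.135], "slide": [0, -4, -6], "gripper": 3},
  {"twist": [0, 0.007, -0.135], "slide": [-2, -9, -8], "gripper": 3},
  {"twist": [0, 0.007, -0.135], "slide": [-4, -15, -8], "gripper": 3},
  {"twist": [0, 0.007, -0.135], "slide": [-6, -21, -8], "gripper": 3},
  {"twist": [0, 0.007, -0.135], "slide": [-7, -27, -8], "gripper": 3},
  {"twist": [0, 0.007, -0.135], "slide": [-9, -33, -6], "gripper": 3},
  {"twist": [0, 0.007, -0.135], "slide": [-9, -38, -4], "gripper": 3},
  {"twist": [0, 0.007, -0.135], "slide": [-9, -41.8, -2.4], "gripper": 3},
  {"twist": [0, 0.007, -0.135], "slide": [-9, -41.8, -2.4], "gripper": 3},
  {"twist": [0, 0.007, -0.135], "slide": [-9, -41.8, -2.4], "gripper": 3},
])

```text
clock: 13.25
eef_pos: [735.2, -191.5, 145.1]
tcp_rot: [-0.004, -0.166, 0.986, 0.0]
contact_force: [-0.6, 1.1, 1.0]
finger_gap: 0.345
```

Run:
```python
from h import *
wspoon()
go(653,-221.5,5.5,109.3)
```

```text
wrist mid [ 653.4 -317.2] deg -152.9 L 99 W 12 box [ 172    0   41  142 1945] px [192.  70.]
wrist mid [ 656.6 -220.4] deg -161.7 L 167 W 61 box [ 272    0   84  229 4842] px [315.  89.]
wrist mid [618.1 -11.8] deg 7.6 L 235 W 103 box [  475     0   165   290 25136] px [578. 172.]
wrist mid [ 622.8 -177.9] deg 0.2 L 71 W 4 box [365  48  36  95 402] px [382.  98.]
wrist mid [ 673.6 -142.7] deg 180.0 L 155 W 4 box [364  77  77 188 754] px [402. 172.]
wrist mid [ 692.4 -107.5] deg -180.0 L 128 W 3 box [402 135  65 149 475] px [435. 206.]
wrist mid [ 795.2 -293.3] deg -80.6 L 292 W 105 box [    0   165   350   125 23046] px [121. 247.]
at [ 735.6 -190.7  145.9] phi 109.1 -> slide [ 8.72 -0.23 14.1 ] twist [ 0.002 -0.007 -0.003] gap mm 30.1 t 13.3
```

Run:
```python
from h import *
f=grab_frame("wrist"); g=f["pixels"]
cv2.imwrite("pics/w6.png",g[:300,:,::-1])
m=(g.min(2)>150); m[290:]=0
n,lab,st,ct=cv2.connectedComponentsWithStats(m.astype(np.uint8))
for i in range(1,n):
    if st[i,4]<800: continue
    v,u=np.nonzero(lab==i); X=plane(f,np.c_[u,v],9)
    if abs(X.mean(0)-[653,-221]).max()>40: continue
    a=np.radians(-161.5)
    for _ in range(3):
        e=np.array([np.cos(a),np.sin(a)]);s=X@e;t=X@[-e[1],e[0]];k=(s-s.min()<100)&(s-s.min()>5); a+=np.arctan(np.polyfit(s[k],t[k],1)[0])
    e=np.array([np.cos(a),np.sin(a)]);s=X@e;n_=np.array([-e[1],e[0]]);t=np.median((X@n_)[(s-s.min()<100)]); end=s.min()*e+t*n_
    print(st[i],np.degrees(a),end,"mid",end+89*e,np.ptp(s))
```

```text
[ 296    0   39  228 3916] -161.17006399685533 [ 735.71439961 -193.1391871 ] mid [ 651.4776126  -221.86485008] 166.6713260784639
```

View pics/w6.png

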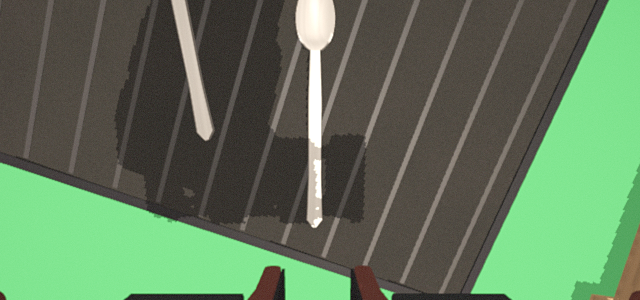

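The spoon's handle end is at (315,227) and it lies straight below the tool's axis. Grasping.

Request:
drive_tool([
  {"twist": [0, -0.007, 0.005], "slide": [8.9, -0.2, 6], "gripper": 3},
  {"twist": [0, -0.007, 0.005], "slide": [8.9, -0.2, 11], "gripper": 3},
  {"twist": [0, -0.007, 0.005], "slide": [8.9, -0.2, 13], "gripper": 3},
  {"twist": [0, -0.007, 0.005], "slide": [8.9, -0.2, 14.1], "gripper": 3},
  {"twist": [0, -0.007, 0.005], "slide": [8.9, -0.2, 14.1], "gripper": 3},
  {"twist": [0, -0.007, 0.005], "slide": [8.9, -0.2, 14.1], "gripper": 0.4},
  {"twist": [0, -0.007, 0.005], "slide": [8.9, -0.2, 14.1], "gripper": 0.4},
  {"twist": [0, -0.007, 0.005], "slide": [8.9, -0.2, 14.1], "gripper": 0.4},
  {"twist": [0, -0.007, 0.005], "slide": [8.9, -0.2, 14.1], "gripper": 0.4},
  {"twist": [0, -0.007, 0.005], "slide": [8.9, -0.2, 14.1], "gripper": 0.4},
], force=45)

```text
clock: 14.6
eef_pos: [652.3, -223.7, 7.1]
tcp_rot: [0.001, -0.163, 0.987, -0.0]
contact_force: [-0.3, 1.2, 5.7]
finger_gap: 0.106
```

```bash
cat >> h.py <<'E'
ex=np.array([np.cos(np.radians(11.3)),np.sin(np.radians(11.3))]);ey=np.array([-ex[1],ex[0]])
def row(s,t,z,phi): p=s*ex+t*ey; go(p[0],p[1],z,phi)
E
python3 -c "
from h import *
row(613,-35,120,15)"
```

```text
at [ 652.3 -223.7    7.1] phi 108.8 -> slide [ -5.78  30.72 -11.29] twist [1.000e-03 2.000e-03 1.636e+00] gap mm 9.4 t 14.6
```

Request:
drive_tool([
  {"twist": [0, 0, 0], "slide": [0, 0, -4], "gripper": 0.4},
  {"twist": [0, 0, 0], "slide": [0, 0, -9], "gripper": 0.4},
  {"twist": [0, 0, 0.17], "slide": [-1, 3, -14], "gripper": 0.4},
  {"twist": [0, 0, 0.35], "slide": [-2, 8, -16], "gripper": 0.4},
  {"twist": [0, 0, 0.53], "slide": [-3, 13, -16], "gripper": 0.4},
  {"twist": [0, 0, 0.7], "slide": [-4, 18, -16], "gripper": 0.4},
  {"twist": [0, 0, 0.88], "slide": [-5, 23, -16], "gripper": 0.4},
  {"twist": [0, 0, 1.05], "slide": [-5.8, 27, -16], "gripper": 0.4},
  {"twist": [0, 0, 1.22], "slide": [-5.8, 30, -16], "gripper": 0.4},
  {"twist": [0, 0, 1.4], "slide": [-5.8, 30.7, -16], "gripper": 0.4},
])

```text
clock: 15.85
eef_pos: [606.4, 88.5, 166.0]
tcp_rot: [-0.001, 0.512, 0.859, 0.0]
contact_force: [0.3, -0.6, -0.7]
finger_gap: 0.102
```

```bash
python3 -c "
from h import *
row(613,-35,110,-78.7)"
```

```text
at [606.4  88.5 166. ] phi 28.4 -> slide [-0.32  0.01  5.6 ] twist [-1.00e-03 -1.00e-03  1.87e+00] gap mm 9.0 t 15.8
```

Request:
drive_tool([
  {"twist": [0, 0, 1.87], "slide": [0, 0, 0], "gripper": 0.4},
  {"twist": [0, 0, 1.87], "slide": [0, 0, 0], "gripper": 0.4},
  {"twist": [0, 0, 1.87], "slide": [0, 0, 0], "gripper": 0.4},
  {"twist": [0, 0, 1.87], "slide": [0, 0, 0], "gripper": 0.4},
  {"twist": [0, 0, 1.87], "slide": [0, 0, 0], "gripper": 0.4},
  {"twist": [0, 0, 1.87], "slide": [0, 0, 0], "gripper": 0.4},
  {"twist": [0, 0, 1.87], "slide": [0, 0, 0], "gripper": 0.4},
  {"twist": [0, 0, 1.87], "slide": [-0.3, 0, 0], "gripper": 0.4},
  {"twist": [0, 0, 1.87], "slide": [-0.3, 0, 2], "gripper": 0.4},
  {"twist": [0, 0, 1.87], "slide": [-0.3, 0, 4], "gripper": 0.4},
])

```text
clock: 17.1
eef_pos: [608.8, 82.8, 125.7]
tcp_rot: [-0.0, 0.995, 0.096, 0.0]
contact_force: [0.3, 0.3, -0.8]
finger_gap: 0.104
```

Run:
```python
from h import *
f=grab_frame("wrist"); cv2.imwrite("pics/w7.png",f["pixels"][:,:,::-1])
row(613,-35,17.5,-78.7)
```

```text
at [607.2  82.8 122.8] phi -79.4 -> slide [ 0.17 -0.28 10.53] twist [-0.     0.004 -0.013] gap mm 8.8 t 17.1
```

View pics/w7.png

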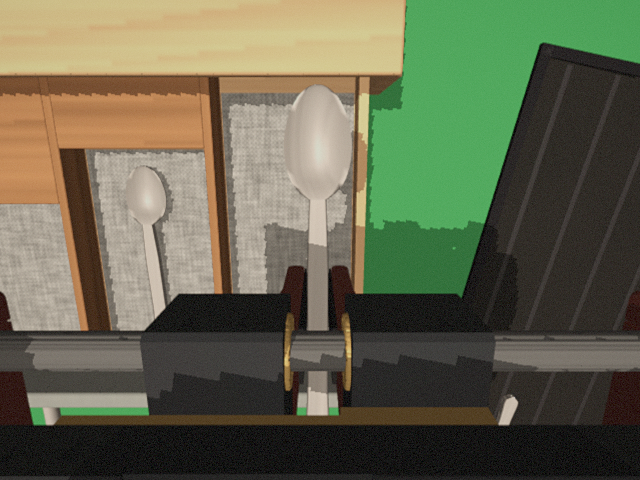

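Medium is in its row, bowl to the back, with the bowl at (147,195). The long spoon is held straight over the right-hand row, bowl at (318,140). Lowering.

Request:
drive_tool([
  {"twist": [0, 0, -0.013], "slide": [0.2, -0.3, 4], "gripper": 0.4},
  {"twist": [0, 0, -0.013], "slide": [0.2, -0.3, 8], "gripper": 0.4},
  {"twist": [0, 0, -0.013], "slide": [0.2, -0.3, 9.5], "gripper": 0.4},
  {"twist": [0, 0, -0.013], "slide": [0.2, -0.3, 10.5], "gripper": 0.4},
  {"twist": [0, 0, -0.013], "slide": [0.2, -0.3, 10.5], "gripper": 0.4},
  {"twist": [0, 0, -0.013], "slide": [0.2, -0.3, 10.5], "gripper": 2.2},
  {"twist": [0, 0, -0.013], "slide": [0.2, -0.3, 10.5], "gripper": 2.2},
  {"twist": [0, 0, -0.013], "slide": [0.2, -0.3, 10.5], "gripper": 2.2},
  {"twist": [0, 0, -0.013], "slide": [0.2, -0.3, 6], "gripper": 2.2},
  {"twist": [0, 0, -0.013], "slide": [0.2, -0.3, -6], "gripper": 2.2},
])

```text
clock: 18.4
eef_pos: [609.0, 86.0, 128.3]
tcp_rot: [0.0, 0.994, 0.106, -0.002]
contact_force: [1.0, 0.2, 0.3]
finger_gap: 0.253
```

Run:
```python
from h import *
matspoons("side"); matspoons("scene")
go(617,-336.5,200,-65,-95)
```

```text
side mid [ 444.3 -110.7] deg 173.8 L 102 W 23 px [262. 267.] n 163
side mid [ 393.2 -228.6] deg -163.8 L 102 W 27 px [238. 299.] n 212
side mid [ 617.9 -336.8] deg -154.9 L 175 W 31 px [341. 327.] n 440
scene mid [ 388.  -228.2] deg -162.3 L 114 W 25 px [238. 228.] n 112
scene mid [ 441.6 -110. ] deg 177.3 L 104 W 20 px [279. 231.] n 100
scene mid [ 378.3 -547.6] deg 1.0 L 86 W 22 px [134. 251.] n 76
scene mid [ 614.1 -336. ] deg -154.4 L 186 W 28 px [216. 286.] n 278
at [614.3  86.2 135.4] phi -77.9 -> slide [-17.79  43.51  -6.68] twist [ 0.001 -0.011 -0.225] gap mm 22.1 t 18.5
```

Request:
drive_tool([
  {"twist": [0, -0.01, -0.1], "slide": [-2, 5, -6], "gripper": 3},
  {"twist": [0, -0.01, -0.225], "slide": [-5, 11, -6.7], "gripper": 3},
  {"twist": [0, -0.01, -0.225], "slide": [-8, 17, -6.7], "gripper": 3},
  {"twist": [0, -0.01, -0.225], "slide": [-10, 23, -6.7], "gripper": 3},
  {"twist": [0, -0.01, -0.225], "slide": [-12, 28, -6.7], "gripper": 3},
  {"twist": [0, -0.01, -0.225], "slide": [-14, 33, -6.7], "gripper": 3},
  {"twist": [0, -0.01, -0.225], "slide": [-16, 38, -6.7], "gripper": 3},
  {"twist": [0, -0.01, -0.225], "slide": [-17.8, 42, -6.7], "gripper": 3},
  {"twist": [0, -0.01, -0.225], "slide": [-17.8, 43.5, -6.7], "gripper": 3},
  {"twist": [0, -0.01, -0.225], "slide": [-17.8, 43.5, -6.7], "gripper": 3},
])

```text
clock: 19.75
eef_pos: [527.9, -376.6, 194.8]
tcp_rot: [0.0, 0.976, 0.216, -0.005]
contact_force: [0.1, -0.2, -1.2]
finger_gap: 0.344
```

Run:
```python
from h import *
wspoon(thr=150)
go(617,-336.5,5.5,-65)
```

```text
wrist mid [ 612.6 -337.2] deg -153.7 L 167 W 28 box [ 305    0   31  202 3012] px [318. 114.]
wrist mid [ 443.2 -108.7] deg -2.3 L 106 W 18 box [   0  120   40  103 1323] px [ 16. 171.]
wrist mid [ 407.5 -220.7] deg 16.2 L 73 W 12 box [115 219  13  71 727] px [121. 253.]
at [ 528.4 -375.2  194.8] phi -64.9 -> slide [ 9.85  0.3  18.83] twist [-0.003  0.009  0.002] gap mm 30.3 t 19.8
```

Request:
drive_tool([
  {"twist": [0, 0.009, -0.014], "slide": [9.9, 0.2, 6], "gripper": 3},
  {"twist": [0, 0.009, -0.014], "slide": [9.9, 0.2, 12], "gripper": 3},
  {"twist": [0, 0.009, -0.014], "slide": [9.9, 0.2, 17], "gripper": 3},
  {"twist": [0, 0.009, -0.014], "slide": [9.9, 0.2, 18.8], "gripper": 3},
  {"twist": [0, 0.009, -0.014], "slide": [9.9, 0.2, 18.8], "gripper": 3},
  {"twist": [0, 0.009, -0.014], "slide": [9.9, 0.2, 18.8], "gripper": 0.4},
  {"twist": [0, 0.009, -0.014], "slide": [9.9, 0.2, 18.8], "gripper": 0.4},
  {"twist": [0, 0.009, -0.014], "slide": [9.9, 0.2, 18.8], "gripper": 0.4},
  {"twist": [0, 0.009, -0.014], "slide": [9.9, 0.2, 18.8], "gripper": 0.4},
  {"twist": [0, 0.009, -0.014], "slide": [9.9, 0.2, 18.8], "gripper": 0.4},
], force=45)

```text
clock: 21.05
eef_pos: [616.5, -336.8, 6.5]
tcp_rot: [-0.001, 0.975, 0.224, -0.0]
contact_force: [-0.4, 1.3, 2.2]
finger_gap: 0.107
```

```bash
python3 -c "
from h import *
row(613,9,120,15)"
```

```text
at [ 616.5 -336.8    6.5] phi -64.2 -> slide [ 18.74 -42.69 -11.28] twist [-2.000e-03 -1.000e-03 -1.382e+00] gap mm 9.4 t 21.1
```

Request:
drive_tool([
  {"twist": [0, 0, 0], "slide": [0, 0, -4], "gripper": 0.4},
  {"twist": [0, 0, 0], "slide": [0, 0, -9], "gripper": 0.4},
  {"twist": [0, 0, -0.17], "slide": [2, -5, -13], "gripper": 0.4},
  {"twist": [0, 0, -0.35], "slide": [5, -10, -16], "gripper": 0.4},
  {"twist": [0, 0, -0.53], "slide": [7, -15, -16], "gripper": 0.4},
  {"twist": [0, 0, -0.7], "slide": [9, -20, -16], "gripper": 0.4},
  {"twist": [0, 0, -0.88], "slide": [11, -25, -16], "gripper": 0.4},
  {"twist": [0, 0, -1.05], "slide": [13, -30, -16], "gripper": 0.4},
  {"twist": [0, 0, -1.22], "slide": [15, -35, -16], "gripper": 0.4},
  {"twist": [0, 0, -1.4], "slide": [17, -39, -16], "gripper": 0.4},
])

```text
clock: 22.3
eef_pos: [599.2, 89.9, 166.9]
tcp_rot: [-0.001, 0.599, 0.801, 0.0]
contact_force: [0.3, -0.2, -1.0]
finger_gap: 0.109
```

```bash
python3 -c "
from h import *
row(613,9,120,101.3)"
```

```text
at [599.2  89.9 166.9] phi 16.4 -> slide [3.73 1.12 4.7 ] twist [ 1.000e-03 -2.000e-03 -1.481e+00] gap mm 9.6 t 22.3
```

Request:
drive_tool([
  {"twist": [0, 0, -1.48], "slide": [3.7, 1.1, 0], "gripper": 0.4},
  {"twist": [0, 0, -1.48], "slide": [3.7, 1.1, 0], "gripper": 0.4},
  {"twist": [0, 0, -1.48], "slide": [3.7, 1.1, 0], "gripper": 0.4},
  {"twist": [0, 0, -1.48], "slide": [3.7, 1.1, 0], "gripper": 0.4},
  {"twist": [0, 0, -1.48], "slide": [3.7, 1.1, 0], "gripper": 0.4},
  {"twist": [0, 0, -1.48], "slide": [3.7, 1.1, 0], "gripper": 0.4},
  {"twist": [0, 0, -1.48], "slide": [3.7, 1.1, 0], "gripper": 0.4},
  {"twist": [0, 0, -1.48], "slide": [3.7, 1.1, 2], "gripper": 0.4},
  {"twist": [0, 0, -1.48], "slide": [3.7, 1.1, 4.7], "gripper": 0.4},
  {"twist": [0, 0, -1.48], "slide": [3.7, 1.1, 4.7], "gripper": 0.4},
])

```text
clock: 23.55
eef_pos: [598.6, 125.5, 117.9]
tcp_rot: [-0.003, -0.094, 0.996, 0.0]
contact_force: [-0.2, 0.2, -0.7]
finger_gap: 0.103
```

Run:
```python
from h import *
f=grab_frame("wrist"); cv2.imwrite("pics/w8.png",f["pixels"][:,:,::-1])
row(613,9,17.5,101.3)
```

```text
at [599.6 126.  119.3] phi 100.8 -> slide [-0.06  0.28 10.18] twist [ 0.001 -0.003 -0.009] gap mm 9.2 t 23.6
```

View pics/w8.png

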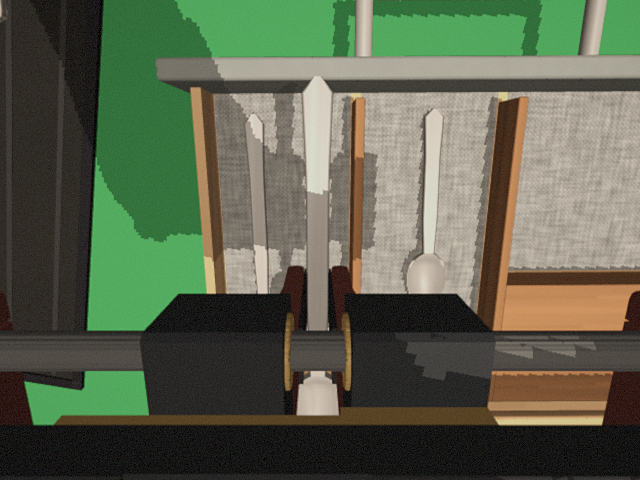

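The first long spoon and the medium both lie well. The held spoon's handle end is at (317,77), close to the front edge, so I check its clearance.

Run:
```python
from h import *
f=grab_frame("wrist")
for n,p,z in [("heldend",[317,77],119),("front in top",[317,81],66),("front low z14",[318,92],14),("L1 end",[254,115],17),("Mend",[434,110],17),("Sback",[580,268],14),("div2",[358,150],42),("rightwall",[207,200],42)]:
    X=plane(f,p,z)[0]; print(n,(X@ex).round(1),(X@ey).round(1))
```

```text
heldend 519.8 6.6
front in top 513.2 6.8
front low z14 512.1 7.5
L1 end 526.7 -36.0
Mend 524.6 85.8
Sback 639.1 204.7
div2 550.1 32.2
rightwall 580.8 -65.0
```

Request:
drive_tool([
  {"twist": [0, 0, -0.009], "slide": [-0.4, 0.2, 4], "gripper": 0.4},
  {"twist": [0, 0, -0.009], "slide": [-0.4, 0.2, 8], "gripper": 0.4},
  {"twist": [0, 0, -0.009], "slide": [-0.4, 0.2, 9.3], "gripper": 0.4},
  {"twist": [0, 0, -0.009], "slide": [-0.4, 0.2, 10.2], "gripper": 0.4},
  {"twist": [0, 0, -0.009], "slide": [-0.4, 0.2, 10.2], "gripper": 0.4},
  {"twist": [0, 0, -0.009], "slide": [-0.4, 0.2, 10.2], "gripper": 2.2},
  {"twist": [0, 0, -0.009], "slide": [-0.4, 0.2, 10.2], "gripper": 2.2},
  {"twist": [0, 0, -0.009], "slide": [-0.4, 0.2, 10.2], "gripper": 2.2},
  {"twist": [0, 0, -0.009], "slide": [-0.4, 0.2, 6], "gripper": 2.2},
  {"twist": [0, 0, -0.009], "slide": [-0.4, 0.2, -6], "gripper": 2.2},
])

```text
clock: 24.9
eef_pos: [602.2, 128.8, 121.9]
tcp_rot: [-0.003, -0.099, 0.995, 0.0]
contact_force: [0.7, 0.4, 1.3]
finger_gap: 0.25
```

Run:
```python
from h import *
matspoons("side"); matspoons("scene")
go(442.5,-109.8,170,85,-75)
```

```text
side mid [ 444.4 -110.3] deg 172.9 L 102 W 18 px [263. 267.] n 149
side mid [ 393.2 -228.6] deg -163.7 L 102 W 28 px [238. 299.] n 213
scene mid [ 388.  -228.1] deg -162.4 L 114 W 25 px [238. 228.] n 112
scene mid [ 442.1 -109.3] deg -4.5 L 103 W 14 px [280. 232.] n 78
scene mid [ 378.2 -547.7] deg 1.0 L 86 W 22 px [134. 251.] n 75
at [607.4 130.7 129.4] phi 101.4 -> slide [ 13.67 -22.43  -4.24] twist [0.003 0.009 0.285] gap mm 22.1 t 25.0
```

Request:
drive_tool([
  {"twist": [0, 0.009, 0.285], "slide": [0, -4, -6], "gripper": 3},
  {"twist": [0, 0.009, 0.285], "slide": [3, -10, -8], "gripper": 3},
  {"twist": [0, 0.009, 0.285], "slide": [7, -15, -8], "gripper": 3},
  {"twist": [0, 0.009, 0.285], "slide": [11, -19, -6], "gripper": 3},
  {"twist": [0, 0.009, 0.285], "slide": [13.7, -22.4, -4.2], "gripper": 3},
  {"twist": [0, 0.009, 0.285], "slide": [13.7, -22.4, -4.2], "gripper": 3},
  {"twist": [0, 0.009, 0.285], "slide": [13.7, -22.4, -4.2], "gripper": 3},
  {"twist": [0, 0.009, 0.285], "slide": [13.7, -22.4, -4.2], "gripper": 3},
  {"twist": [0, 0.009, 0.285], "slide": [13.7, -22.4, -4.2], "gripper": 3},
  {"twist": [0, 0.009, 0.285], "slide": [13.7, -22.4, -4.2], "gripper": 3},
])

```text
clock: 26.25
eef_pos: [513.8, -116.7, 164.3]
tcp_rot: [-0.005, 0.043, 0.999, 0.0]
contact_force: [-0.8, -0.2, 0.2]
finger_gap: 0.341
```

Run:
```python
from h import *
wspoon(thr=140)
go(442.5,-109.8,5.5,85)
```

```text
wrist mid [ 392.3 -227.2] deg -160.8 L 104 W 22 box [ 128   21   75  128 2005] px [161.  76.]
wrist mid [ 442.3 -108.6] deg 176.3 L 104 W 23 box [ 305   71   29  131 2030] px [320. 125.]
wrist mid [545.  109.7] deg -71.8 L 119 W 108 box [ 509  177  131  113 9364] px [570. 240.]
at [ 513.7 -116.8  164.2] phi 85.1 -> slide [ 6.99  0.09 15.94] twist [-0.    -0.01   0.001] gap mm 29.9 t 26.3
```

Request:
drive_tool([
  {"twist": [0, -0.01, -0.02], "slide": [7, 0.2, 6], "gripper": 3},
  {"twist": [0, -0.01, -0.02], "slide": [7, 0.2, 11], "gripper": 3},
  {"twist": [0, -0.01, -0.02], "slide": [7, 0.2, 14.5], "gripper": 3},
  {"twist": [0, -0.01, -0.02], "slide": [7, 0.2, 15.9], "gripper": 3},
  {"twist": [0, -0.01, -0.02], "slide": [7, 0.2, 15.9], "gripper": 3},
  {"twist": [0, -0.01, -0.02], "slide": [7, 0.2, 15.9], "gripper": 0.4},
  {"twist": [0, -0.01, -0.02], "slide": [7, 0.2, 15.9], "gripper": 0.4},
  {"twist": [0, -0.01, -0.02], "slide": [7, 0.2, 15.9], "gripper": 0.4},
  {"twist": [0, -0.01, -0.02], "slide": [7, 0.2, 15.9], "gripper": 0.4},
  {"twist": [0, -0.01, -0.02], "slide": [7, 0.2, 15.9], "gripper": 0.4},
], force=45)

```text
clock: 27.55
eef_pos: [443.2, -109.4, 6.9]
tcp_rot: [0.001, 0.033, 0.999, -0.0]
contact_force: [-1.4, 0.7, 7.6]
finger_gap: 0.106
```

```bash
python3 -c "
from h import *
row(576,224,130,0)"
```

```text
at [ 443.2 -109.4    6.9] phi 86.2 -> slide [ -4.82  44.61 -12.33] twist [1.000e-03 2.000e-03 1.504e+00] gap mm 9.3 t 27.6
```

Request:
drive_tool([
  {"twist": [0, 0, 0], "slide": [0, 0, -4], "gripper": 0.4},
  {"twist": [0, 0, 0], "slide": [0, 0, -9], "gripper": 0.4},
  {"twist": [0, 0, 0.17], "slide": [-1, 5, -13], "gripper": 0.4},
  {"twist": [0, 0, 0.35], "slide": [-2, 10, -16], "gripper": 0.4},
  {"twist": [0, 0, 0.53], "slide": [-2, 15, -16], "gripper": 0.4},
  {"twist": [0, 0, 0.7], "slide": [-3, 20, -16], "gripper": 0.4},
  {"twist": [0, 0, 0.88], "slide": [-3, 25, -16], "gripper": 0.4},
  {"twist": [0, 0, 1.05], "slide": [-4, 30, -16], "gripper": 0.4},
  {"twist": [0, 0, 1.22], "slide": [-4, 35, -16], "gripper": 0.4},
  {"twist": [0, 0, 1.4], "slide": [-5, 40, -16], "gripper": 0.4},
])

```text
clock: 28.8
eef_pos: [518.5, 288.1, 166.1]
tcp_rot: [-0.0, 0.671, 0.741, -0.0]
contact_force: [1.2, 1.0, -0.0]
finger_gap: 0.103
```

```bash
python3 -c "
from h import *
row(576,224,120,-78.7)"
```

```text
at [518.5 288.1 166.1] phi 5.6 -> slide [4.39 0.69 4.61] twist [-0.000e+00  1.000e-03  1.472e+00] gap mm 9.0 t 28.8
```

Request:
drive_tool([
  {"twist": [0, 0, 1.47], "slide": [4.4, 0.7, 0], "gripper": 0.4},
  {"twist": [0, 0, 1.47], "slide": [4.4, 0.7, 0], "gripper": 0.4},
  {"twist": [0, 0, 1.47], "slide": [4.4, 0.7, 0], "gripper": 0.4},
  {"twist": [0, 0, 1.47], "slide": [4.4, 0.7, 0], "gripper": 0.4},
  {"twist": [0, 0, 1.47], "slide": [4.4, 0.7, 0], "gripper": 0.4},
  {"twist": [0, 0, 1.47], "slide": [4.4, 0.7, 0], "gripper": 0.4},
  {"twist": [0, 0, 1.47], "slide": [4.4, 0.7, 0], "gripper": 0.4},
  {"twist": [0, 0, 1.47], "slide": [4.4, 0.7, 2], "gripper": 0.4},
  {"twist": [0, 0, 1.47], "slide": [4.4, 0.7, 4.6], "gripper": 0.4},
  {"twist": [0, 0, 1.47], "slide": [4.4, 0.7, 4.6], "gripper": 0.4},
])

```text
clock: 30.05
eef_pos: [519.8, 330.3, 118.2]
tcp_rot: [0.001, 0.995, 0.102, -0.002]
contact_force: [-0.4, 1.0, 0.3]
finger_gap: 0.105
```

Run:
```python
from h import *
f=grab_frame("wrist"); cv2.imwrite("pics/w9.png",f["pixels"][:,:,::-1])
row(576,224,17.5,-78.7)
```

```text
at [520.7 330.7 119.5] phi -78.2 -> slide [ 0.08 -0.18 10.2 ] twist [0.001 0.002 0.008] gap mm 9.1 t 30.1
```

View pics/w9.png

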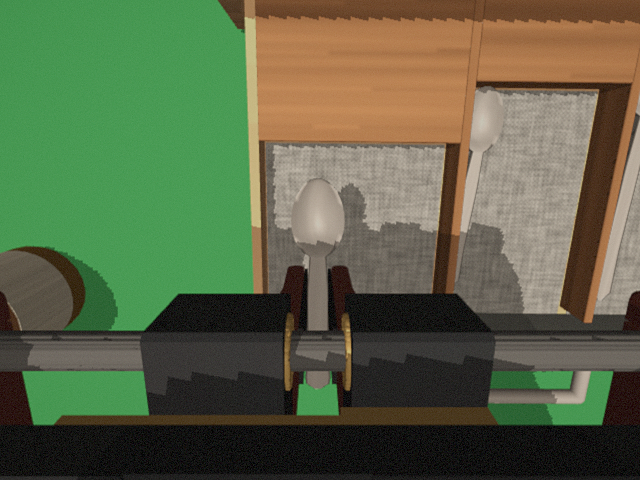

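The held short spoon is centred well in the left row, bowl at (318,215). The medium spoon now seems shifted to the left of its row, bowl at (485,120), which I'll check afterwards.

Request:
drive_tool([
  {"twist": [0, 0, 0.008], "slide": [0.1, -0.2, 4], "gripper": 0.4},
  {"twist": [0, 0, 0.008], "slide": [0.1, -0.2, 8], "gripper": 0.4},
  {"twist": [0, 0, 0.008], "slide": [0.1, -0.2, 9.3], "gripper": 0.4},
  {"twist": [0, 0, 0.008], "slide": [0.1, -0.2, 10.2], "gripper": 0.4},
  {"twist": [0, 0, 0.008], "slide": [0.1, -0.2, 10.2], "gripper": 0.4},
  {"twist": [0, 0, 0.008], "slide": [0.1, -0.2, 10.2], "gripper": 2.2},
  {"twist": [0, 0, 0.008], "slide": [0.1, -0.2, 10.2], "gripper": 2.2},
  {"twist": [0, 0, 0.008], "slide": [0.1, -0.2, 10.2], "gripper": 2.2},
  {"twist": [0, 0, 0.008], "slide": [0.1, -0.2, 6], "gripper": 2.2},
  {"twist": [0, 0, 0.008], "slide": [0.1, -0.2, -8], "gripper": 2.2},
])

```text
clock: 31.35
eef_pos: [520.5, 332.4, 121.7]
tcp_rot: [0.001, 0.995, 0.098, -0.002]
contact_force: [1.0, 0.7, 0.4]
finger_gap: 0.249
```

Run:
```python
from h import *
matspoons("side"); 
go(391.5,-227.5,170,-71,-75)
```

```text
side mid [ 393.2 -228.5] deg -163.7 L 102 W 27 px [238. 299.] n 210
at [525.  335.  131.8] phi -78.8 -> slide [-31.46  53.56  -4.29] twist [-0.003 -0.008 -0.135] gap mm 22.0 t 31.4
```

Request:
drive_tool([
  {"twist": [0, -0.008, -0.135], "slide": [-1, 4, -8], "gripper": 3},
  {"twist": [0, -0.008, -0.135], "slide": [-3, 10, -9], "gripper": 3},
  {"twist": [0, -0.008, -0.135], "slide": [-5, 16, -9], "gripper": 3},
  {"twist": [0, -0.008, -0.135], "slide": [-8, 22, -9], "gripper": 3},
  {"twist": [0, -0.008, -0.135], "slide": [-11, 28, -9], "gripper": 3},
  {"twist": [0, -0.008, -0.135], "slide": [-14, 33, -9], "gripper": 3},
  {"twist": [0, -0.008, -0.135], "slide": [-17, 38, -9], "gripper": 3},
  {"twist": [0, -0.008, -0.135], "slide": [-20, 43, -8], "gripper": 3},
  {"twist": [0, -0.008, -0.135], "slide": [-24, 48, -6], "gripper": 3},
  {"twist": [0, -0.008, -0.135], "slide": [-29.5, 53.5, -4.3], "gripper": 3},
])

```text
clock: 32.65
eef_pos: [356.2, -219.4, 174.0]
tcp_rot: [0.001, 0.986, 0.165, -0.003]
contact_force: [1.0, -0.7, -0.3]
finger_gap: 0.341
```

Request:
drive_tool([
  {"twist": [0, 0, 0], "slide": [0, 0, 0], "gripper": 3},
  {"twist": [0, 0, 0], "slide": [0, 0, 0], "gripper": 3},
  {"twist": [0, 0, 0], "slide": [0, 0, 0], "gripper": 3},
  {"twist": [0, 0, 0], "slide": [0, 0, 0], "gripper": 3},
  {"twist": [0, 0, 0], "slide": [0, 0, 0], "gripper": 3},
  {"twist": [0, 0, 0], "slide": [0, 0, 0], "gripper": 3},
  {"twist": [0, 0, 0], "slide": [0, 0, 0], "gripper": 3},
  {"twist": [0, 0, 0], "slide": [0, 0, 0], "gripper": 3},
  {"twist": [0, 0, 0], "slide": [0, 0, 0], "gripper": 3},
  {"twist": [0, 0, 0], "slide": [0, 0, 0], "gripper": 3},
])

```text
clock: 33.9
eef_pos: [356.8, -217.7, 174.0]
tcp_rot: [0.0, 0.986, 0.165, -0.004]
contact_force: [0.1, -0.4, -0.2]
finger_gap: 0.344
```

Run:
```python
from h import *
wspoon(thr=140)
go(391.5,-227.5,5.5,-71)
```

```text
wrist mid [ 392.4 -227. ] deg -160.8 L 104 W 23 box [ 327  119   27  121 1755] px [341. 186.]
at [ 356.9 -217.7  174. ] phi -71.0 -> slide [ 3.1   2.06 16.83] twist [-0.001  0.008  0.   ] gap mm 30.3 t 34.0
```

Request:
drive_tool([
  {"twist": [0, 0.008, -0.003], "slide": [3.2, 2, 5], "gripper": 3},
  {"twist": [0, 0.008, -0.003], "slide": [3.2, 2, 11], "gripper": 3},
  {"twist": [0, 0.008, -0.003], "slide": [3.2, 2, 15], "gripper": 3},
  {"twist": [0, 0.008, -0.003], "slide": [3.2, 2, 16.8], "gripper": 3},
  {"twist": [0, 0.008, -0.003], "slide": [3.2, 2, 16.8], "gripper": 3},
  {"twist": [0, 0.008, -0.003], "slide": [3.2, 2, 16.8], "gripper": 0.4},
  {"twist": [0, 0.008, -0.003], "slide": [3.2, 2, 16.8], "gripper": 0.4},
  {"twist": [0, 0.008, -0.003], "slide": [3.2, 2, 16.8], "gripper": 0.4},
  {"twist": [0, 0.008, -0.003], "slide": [3.2, 2, 16.8], "gripper": 0.4},
  {"twist": [0, 0.008, -0.003], "slide": [3.2, 2, 16.8], "gripper": 0.4},
], force=45)

```text
clock: 35.2
eef_pos: [392.6, -226.5, 6.0]
tcp_rot: [-0.0, 0.986, 0.167, 0.0]
contact_force: [0.1, 0.3, 1.7]
finger_gap: 0.109
```

```bash
python3 -c "
from h import *
row(576,170,130,10)"
```

```text
at [ 392.6 -226.5    6. ] phi -70.8 -> slide [ 29.76 -43.23 -12.39] twist [-0.   -0.   -1.41] gap mm 9.6 t 35.2
```

Request:
drive_tool([
  {"twist": [0, 0, 0], "slide": [0, 0, -4], "gripper": 0.4},
  {"twist": [0, 0, 0], "slide": [0, 0, -9], "gripper": 0.4},
  {"twist": [0, 0, -0.17], "slide": [4, -4, -13], "gripper": 0.4},
  {"twist": [0, 0, -0.35], "slide": [8, -8, -16], "gripper": 0.4},
  {"twist": [0, 0, -0.53], "slide": [12, -12, -16], "gripper": 0.4},
  {"twist": [0, 0, -0.7], "slide": [16, -16, -16], "gripper": 0.4},
  {"twist": [0, 0, -0.88], "slide": [20, -20, -16], "gripper": 0.4},
  {"twist": [0, 0, -1.05], "slide": [23, -25, -16], "gripper": 0.4},
  {"twist": [0, 0, -1.22], "slide": [26, -30, -16], "gripper": 0.4},
  {"twist": [0, 0, -1.4], "slide": [28, -35, -16], "gripper": 0.4},
])

```text
clock: 36.45
eef_pos: [542.0, 197.9, 165.6]
tcp_rot: [-0.0, 0.645, 0.765, -0.0]
contact_force: [0.1, -0.5, -0.3]
finger_gap: 0.107
```

```bash
python3 -c "
from h import *
row(576,170,130,101.3)"
```

```text
at [542.  197.9 165.6] phi 9.7 -> slide [8.22 0.35 3.56] twist [-0.000e+00 -1.000e-03 -1.598e+00] gap mm 9.5 t 36.5
```

Request:
drive_tool([
  {"twist": [0, 0, -1.6], "slide": [4, 0.3, 0], "gripper": 0.4},
  {"twist": [0, 0, -1.6], "slide": [8.2, 0.3, 0], "gripper": 0.4},
  {"twist": [0, 0, -1.6], "slide": [8.2, 0.3, 0], "gripper": 0.4},
  {"twist": [0, 0, -1.6], "slide": [8.2, 0.3, 0], "gripper": 0.4},
  {"twist": [0, 0, -1.6], "slide": [8.2, 0.3, 0], "gripper": 0.4},
  {"twist": [0, 0, -1.6], "slide": [8.2, 0.3, 0], "gripper": 0.4},
  {"twist": [0, 0, -1.6], "slide": [8.2, 0.3, 0], "gripper": 0.4},
  {"twist": [0, 0, -1.6], "slide": [8.2, 0.3, 1], "gripper": 0.4},
  {"twist": [0, 0, -1.6], "slide": [8.2, 0.3, 3.5], "gripper": 0.4},
  {"twist": [0, 0, -1.6], "slide": [8.2, 0.3, 3.5], "gripper": 0.4},
])

```text
clock: 37.7
eef_pos: [530.1, 276.3, 129.0]
tcp_rot: [-0.002, -0.096, 0.995, -0.001]
contact_force: [-0.0, -0.1, -0.4]
finger_gap: 0.103
```

Run:
```python
from h import *
f=grab_frame("wrist"); cv2.imwrite("pics/w10.png",f["pixels"][:,:,::-1])
row(576,170,17.5,101.3)
```

```text
at [530.8 276.9 130.2] phi 100.9 -> slide [-0.15  0.25 11.27] twist [-0.    -0.003 -0.007] gap mm 8.8 t 37.8
```

View pics/w10.png

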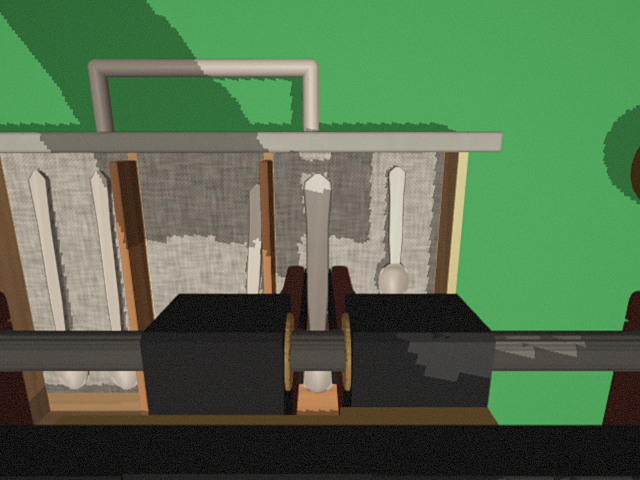

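All spoons sit well. The medium was shifted sideways, with its handle end at (255,185), but it is still in its row. Placing the last short spoon.

Request:
drive_tool([
  {"twist": [0, 0, -0.007], "slide": [-0.2, 0.2, 5], "gripper": 0.4},
  {"twist": [0, 0, -0.007], "slide": [-0.2, 0.2, 9], "gripper": 0.4},
  {"twist": [0, 0, -0.007], "slide": [-0.2, 0.2, 10.5], "gripper": 0.4},
  {"twist": [0, 0, -0.007], "slide": [-0.2, 0.2, 11.3], "gripper": 0.4},
  {"twist": [0, 0, -0.007], "slide": [-0.2, 0.2, 11.3], "gripper": 0.4},
  {"twist": [0, 0, -0.007], "slide": [-0.2, 0.2, 11.3], "gripper": 2.2},
  {"twist": [0, 0, -0.007], "slide": [-0.2, 0.2, 11.3], "gripper": 2.2},
  {"twist": [0, 0, -0.007], "slide": [-0.2, 0.2, 11.3], "gripper": 2.2},
  {"twist": [0, 0, -0.007], "slide": [-0.2, 0.2, 6], "gripper": 2.2},
  {"twist": [0, 0, -0.007], "slide": [-0.2, 0.2, -6], "gripper": 2.2},
])

```text
clock: 39.0
eef_pos: [532.1, 279.3, 133.7]
tcp_rot: [-0.002, -0.1, 0.995, -0.0]
contact_force: [1.4, 0.4, -0.3]
finger_gap: 0.249
```

```bash
python3 -c "
from h import *
f=grab_frame('wrist')
for n,p,z in [('Mend',[255,185],18),('Mhandle',[252,285],22)]:
    X=plane(f,p,z)[0]; print(n,(X@ex).round(1),(X@ey).round(1))
row(560,100,330,11.3)"
```

```text
Mend 539.8 123.1
Mhandle 617.3 118.6
at [536.  282.  143.3] phi 101.5 -> slide [  1.94  -7.07 -18.72] twist [0.01  0.004 1.574] gap mm 22.3 t 39.0
```

```bash
python3 -c "
from h import *
row(590,10,330,11.3)"
```

```text
at [536.  282.  143.3] phi 101.5 -> slide [ -1.03 -16.08 -18.72] twist [0.01  0.004 1.574] gap mm 22.3 t 39.0
```

Request:
drive_tool([
  {"twist": [0.01, 0, 1.57], "slide": [-1, -3, -6], "gripper": 2},
  {"twist": [0.01, 0, 1.57], "slide": [-1, -6, -11], "gripper": 2},
  {"twist": [0.01, 0, 1.57], "slide": [-1, -10, -16], "gripper": 2},
  {"twist": [0.01, 0, 1.57], "slide": [-1, -16, -18.7], "gripper": 2},
  {"twist": [0.01, 0, 1.57], "slide": [-1, -16, -18.7], "gripper": 2},
  {"twist": [0.01, 0, 1.57], "slide": [-1, -16, -18.7], "gripper": 2},
  {"twist": [0.01, 0, 1.57], "slide": [-1, -16, -18.7], "gripper": 2},
  {"twist": [0.01, 0, 1.57], "slide": [-1, -16, -18.7], "gripper": 2},
  {"twist": [0.01, 0, 1.57], "slide": [-1, -16, -18.7], "gripper": 2},
  {"twist": [0.01, 0, 1.57], "slide": [-1, -16, -18.7], "gripper": 2},
])

```text
clock: 40.3
eef_pos: [574.6, 125.0, 320.3]
tcp_rot: [0.0, 0.632, 0.775, -0.004]
contact_force: [-0.4, 0.4, 0.2]
finger_gap: 0.228
```

Run:
```python
from h import *
f=grab_frame("wrist"); cv2.imwrite("pics/w11.png",f["pixels"][:,:,::-1])
matspoons("side")
row(462,100,60,11.3)
```

```text
at [574.6 124.9 320.3] phi 11.6 -> slide [  9.23 -12.37  26.06] twist [-0.007  0.006  0.006] gap mm 19.9 t 40.4
```

View pics/w11.png

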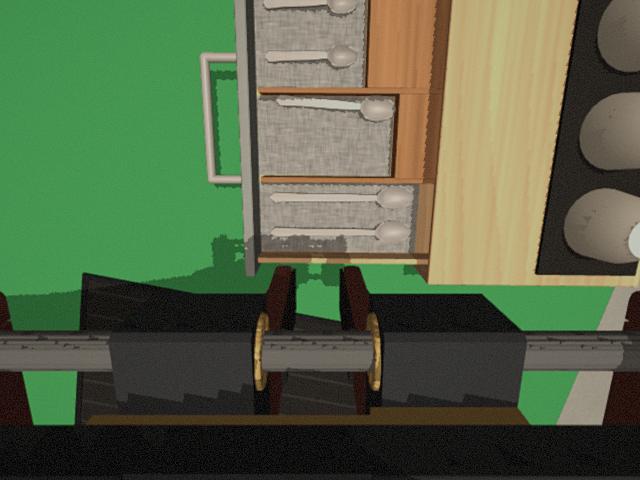

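All five are in their rows, bowls to the back. The medium, from (278,102) to (395,111), is against its back stop and beside the divider. I compute the margins.

Run:
```python
from h import *
f=grab_frame("wrist")
b=plane(f,[209,118],46)[0]; s0=b@ex+51
print("bar s",b@ex)
for n,h,t,L,c,t0 in [("L1",[272,232],[410,232],178,100,None),("L2",[272,198],[411,198],178,100,None),("M",[278,102],[395,111],140,81,None),("S1",[265,57],[357,57],104,63,None),("S2",[265,4],[357,4],104,63,None)]:
    X=plane(f,[h,t],20); d=X[1]-X[0]; m=X.mean(0)
    print(n,"x-c %.1f"%(m@ex-s0-c),"t %.1f"%(m@ey),"ang %.1f"%(np.degrees(np.arctan2(d[1],d[0]))-11.3),"L %.0f"%np.linalg.norm(d))
for n,p in [("div1",[330,91]),("div2",[330,180]),("out",[330,261])]: print(n,plane(f,p,42)[0]@ey)
```

```text
bar s 463.1066543555692
L1 x-c 0.9 t -36.0 ang 0.4 L 176
L2 x-c 0.6 t 7.6 ang 0.4 L 173
M x-c 11.7 t 115.7 ang -3.9 L 138
S1 x-c -0.5 t 169.0 ang 0.2 L 105
S2 x-c -0.6 t 222.9 ang 0.2 L 102
div1 130.0303155365889
div2 31.987093674262308
out -67.70634842313756
```

Request:
drive_tool([
  {"twist": [-0.007, 0.006, 0.006], "slide": [4, -5, 0], "gripper": 3.2},
  {"twist": [-0.007, 0.006, 0.006], "slide": [9.2, -12.3, 4], "gripper": 3.2},
  {"twist": [-0.007, 0.006, 0.006], "slide": [9.2, -12.3, 9], "gripper": 3.2},
  {"twist": [-0.007, 0.006, 0.006], "slide": [9.2, -12.3, 15], "gripper": 3.2},
  {"twist": [-0.007, 0.006, 0.006], "slide": [9.2, -12.3, 20], "gripper": 3.2},
  {"twist": [-0.007, 0.006, 0.006], "slide": [9.2, -12.3, 20], "gripper": 3.2},
  {"twist": [-0.007, 0.006, 0.006], "slide": [9.2, -12.3, 20], "gripper": 3.2},
  {"twist": [-0.007, 0.006, 0.006], "slide": [9.2, -12.3, 20], "gripper": 3.2},
  {"twist": [-0.007, 0.006, 0.006], "slide": [9.2, -12.3, 20], "gripper": 3.2},
  {"twist": [-0.007, 0.006, 0.006], "slide": [9.2, -12.3, 20], "gripper": 3.2},
])

```text
clock: 41.7
eef_pos: [435.1, 189.2, 121.4]
tcp_rot: [0.0, 0.635, 0.773, 0.001]
contact_force: [0.0, 0.4, 0.2]
finger_gap: 0.366
```

Run:
```python
from h import *
row(463,100,28,11.3)
```

```text
at [435.1 189.2 121.4] phi 11.2 -> slide [-0.03 -0.09  9.34] twist [ 0.002 -0.001 -0.002] gap mm 32.2 t 41.7
```

Request:
drive_tool([
  {"twist": [0, 0, 0], "slide": [0, -0.1, 4], "gripper": 3.2},
  {"twist": [0, 0, 0], "slide": [0, -0.1, 7.5], "gripper": 3.2},
  {"twist": [0, 0, 0], "slide": [0, -0.1, 9.3], "gripper": 3.2},
  {"twist": [0, 0, 0], "slide": [0, -0.1, 9.3], "gripper": 3.2},
  {"twist": [0, 0, 0], "slide": [0, -0.1, 9.3], "gripper": 0.5},
  {"twist": [0, 0, 0], "slide": [0, -0.1, 9.3], "gripper": 0.5},
  {"twist": [0, 0, 0], "slide": [0, -0.1, 9.3], "gripper": 0.5},
  {"twist": [0, 0, 0], "slide": [0, -0.1, 9.3], "gripper": 0.5},
  {"twist": [0, 0, 0], "slide": [0, -0.1, 9.3], "gripper": 0.5},
  {"twist": [0, 0, 0], "slide": [0, -0.1, 9.3], "gripper": 0.5},
], force=25)

```text
clock: 42.95
eef_pos: [434.4, 189.2, 28.4]
tcp_rot: [0.0, 0.635, 0.773, 0.001]
contact_force: [-1.3, -0.5, 6.5]
finger_gap: 0.103
```

Request:
drive_tool([
  {"twist": [0, 0, 0], "slide": [0, 0.8, 0], "gripper": 0.5},
  {"twist": [0, 0, 0], "slide": [0, 2.2, 0], "gripper": 0.5},
  {"twist": [0, 0, 0], "slide": [0, 4, 0], "gripper": 0.5},
  {"twist": [0, 0, 0], "slide": [0, 6, 0], "gripper": 0.5},
  {"twist": [0, 0, 0], "slide": [0, 8, 0], "gripper": 0.5},
  {"twist": [0, 0, 0], "slide": [0, 10, 0], "gripper": 0.5},
  {"twist": [0, 0, 0], "slide": [0, 12, 0], "gripper": 0.5},
  {"twist": [0, 0, 0], "slide": [0, 14, 0], "gripper": 0.5},
  {"twist": [0, 0, 0], "slide": [0, 15.5, 0], "gripper": 0.5},
  {"twist": [0, 0, 0], "slide": [0, 16.5, 0], "gripper": 0.5},
])

```text
clock: 44.2
eef_pos: [596.2, 220.9, 28.5]
tcp_rot: [0.0, 0.635, 0.773, 0.0]
contact_force: [-2.6, -0.6, 8.9]
finger_gap: 0.104
```

Request:
drive_tool([
  {"twist": [0, 0, 0], "slide": [0, 0.5, 0], "gripper": 0.5},
  {"twist": [0, 0, 0], "slide": [0, 1, 0], "gripper": 0.5},
  {"twist": [0, 0, 0], "slide": [0, 1.4, 0], "gripper": 0.5},
  {"twist": [0, 0, 0], "slide": [0, 1.7, 0], "gripper": 0.5},
  {"twist": [0, 0, 0], "slide": [0, 2, 0], "gripper": 0.5},
  {"twist": [0, 0, 0], "slide": [0, 2.3, 0], "gripper": 0.5},
  {"twist": [0, 0, 0], "slide": [0, 2.5, 0], "gripper": 0.5},
  {"twist": [0, 0, 0], "slide": [0, 2.7, 0], "gripper": 0.5},
  {"twist": [0, 0, 0], "slide": [0, 2.9, 0], "gripper": 0.5},
  {"twist": [0, 0, 0], "slide": [0, 3, 0], "gripper": 0.5},
])

```text
clock: 45.45
eef_pos: [625.1, 226.5, 28.6]
tcp_rot: [0.0, 0.635, 0.773, 0.0]
contact_force: [-1.9, -1.5, 7.3]
finger_gap: 0.101
```

Run:
```python
from h import *
s=monitor.read_state(); print(s["contact_force"],s["eef_pos"]@np.r_[ex,0])
f=grab_frame("wrist"); cv2.imwrite("pics/w12.png",f["pixels"][:,:,::-1])
g=f["pixels"][60].astype(int)   # a row of pixels across front plate and cabinet
print([tuple(g[u]) for u in range(380,640,10)])
```

```text
[-1.87687765 -1.51371036  7.30080662] 657.373447792025
[(np.int64(45), np.int64(104), np.int64(56)), (np.int64(47), np.int64(106), np.int64(56)), (np.int64(45), np.int64(97), np.int64(50)), (np.int64(52), np.int64(50), np.int64(45)), (np.int64(43), np.int64(43), np.int64(37)), (np.int64(57), np.int64(53), np.int64(47)), (np.int64(92), np.int64(86), np.int64(77)), (np.int64(163), np.int64(158), np.int64(144)), (np.int64(161), np.int64(156), np.int64(141)), (np.int64(162), np.int64(158), np.int64(144)), (np.int64(105), np.int64(96), np.int64(91)), (np.int64(106), np.int64(99), np.int64(90)), (np.int64(108), np.int64(103), np.int64(91)), (np.int64(110), np.int64(103), np.int64(94)), (np.int64(101), np.int64(76), np.int64(50)), (np.int64(199), np.int64(184), np.int64(131)), (np.int64(200), np.int64(180), np.int64(131)), (np.int64(199), np.int64(179), np.int64(129)), (np.int64(197), np.int64(173), np.int64(122)), (np.int64(199), np.int64(173), np.int64(125)), (np.int64(196), np.int64(176), np.int64(123)), (np.int64(196), np.int64(177), np.int64(125)), (np.int64(196), np.int64(177), np.int64(127)), (np.int64(195), np.int64(179), np.int64(124)), (np.int64(196), np.int64(174), np.int64(122)), (np.int64(195), np.int64(174), np.int64(123))]
```

Run:
```python
from h import *
f=grab_frame("wrist")
print(plane(f,[475,60],66)[0]@ex, plane(f,[522,60],80)[0]@ex, plane(f,[522,60],66)[0]@ex)
```

```text
705.2484276209187 712.7045788776854 719.8037530397253
```

Request:
drive_tool([
  {"twist": [0, 0, 0], "slide": [0, 0.1, 0], "gripper": 0.5},
  {"twist": [0, 0, 0], "slide": [0, 0.2, 0], "gripper": 0.5},
  {"twist": [0, 0, 0], "slide": [0, 0.3, 0], "gripper": 0.5},
  {"twist": [0, 0, 0], "slide": [0, 0.4, 0], "gripper": 0.5},
  {"twist": [0, 0, 0], "slide": [0, 0.5, 0], "gripper": 0.5},
  {"twist": [0, 0, 0], "slide": [0, 0.6, 0], "gripper": 0.5},
  {"twist": [0, 0, 0], "slide": [0, 0.7, 0], "gripper": 0.5},
  {"twist": [0, 0, 0], "slide": [0, 0.8, 0], "gripper": 0.5},
  {"twist": [0, 0, 0], "slide": [0, 0.8, 0], "gripper": 0.5},
  {"twist": [0, 0, 0], "slide": [0, 0.8, 0], "gripper": 0.5},
])

```text
clock: 46.8
eef_pos: [630.4, 227.6, 28.5]
tcp_rot: [-0.001, 0.635, 0.773, -0.002]
contact_force: [-10.2, -3.3, 13.6]
finger_gap: 0.105
```

Request:
drive_tool([
  {"twist": [0, 0, 0], "slide": [0, 0.1, 0], "gripper": 0.5},
  {"twist": [0, 0, 0], "slide": [0, 0.2, 0], "gripper": 0.5},
  {"twist": [0, 0, 0], "slide": [0, 0.3, 0], "gripper": 0.5},
  {"twist": [0, 0, 0], "slide": [0, 0.3, 0], "gripper": 0.5},
  {"twist": [0, 0, 0], "slide": [0, 0.3, 0], "gripper": 0.5},
  {"twist": [0, 0, 0], "slide": [0, 0.3, 0], "gripper": 0.5},
  {"twist": [0, 0, 0], "slide": [0, 0.3, 0], "gripper": 0.5},
  {"twist": [0, 0, 0], "slide": [0, 0.3, 0], "gripper": 0.5},
  {"twist": [0, 0, 0], "slide": [0, 0.3, 0], "gripper": 0.5},
  {"twist": [0, 0, 0], "slide": [0, 0.3, 0], "gripper": 0.5},
])

```text
clock: 48.05
eef_pos: [630.3, 227.6, 28.4]
tcp_rot: [-0.003, 0.635, 0.773, -0.004]
contact_force: [-19.1, -5.4, 22.7]
finger_gap: 0.103
```

It is at the stop: the force doubled with no movement. I relax the push, release and back away.

Request:
drive_tool([
  {"twist": [0, 0, 0], "slide": [0, -0.3, 0], "gripper": 0.5},
  {"twist": [0, 0, 0], "slide": [0, -0.5, 0], "gripper": 0.5},
  {"twist": [0, 0, 0], "slide": [0, -0.5, 0], "gripper": 0.5},
  {"twist": [0, 0, 0], "slide": [0, -0.5, 0], "gripper": 3.2},
  {"twist": [0, 0, 0], "slide": [0, -0.5, 0], "gripper": 3.2},
  {"twist": [0, 0, 0], "slide": [0, -0.5, 0], "gripper": 3.2},
  {"twist": [0, 0, 0], "slide": [0, -0.5, 0], "gripper": 3.2},
  {"twist": [0, 0, 0], "slide": [0, -0.5, -5], "gripper": 3.2},
  {"twist": [0, 0, 0], "slide": [0, -0.5, -11], "gripper": 3.2},
  {"twist": [0, 0, 0], "slide": [-3, -8, -15], "gripper": 3.2},
])

```text
clock: 49.3
eef_pos: [586.8, 199.7, 168.7]
tcp_rot: [0.001, 0.634, 0.773, 0.003]
contact_force: [-0.2, 0.1, -1.0]
finger_gap: 0.366
```

Request:
drive_tool([
  {"twist": [0, 0, 0], "slide": [-5, 0, 0], "gripper": 3.2},
  {"twist": [0, 0, 0], "slide": [-5, 0, 0], "gripper": 3.2},
  {"twist": [0, 0, 0], "slide": [-5, 0, 0], "gripper": 3.2},
  {"twist": [0, 0, 0], "slide": [-5, 0, 0], "gripper": 3.2},
  {"twist": [0, 0, 0], "slide": [-5, 0, 0], "gripper": 3.2},
  {"twist": [0, 0, 0], "slide": [-5, 0, 0], "gripper": 3.2},
  {"twist": [0, 0, 0], "slide": [-5, 0, 0], "gripper": 3.2},
  {"twist": [0, 0, 0], "slide": [-5, 0, 0], "gripper": 3.2},
  {"twist": [0, 0, 0], "slide": [-5, 0, 0], "gripper": 3.2},
  {"twist": [0, 0, 0], "slide": [-5, 0, 0], "gripper": 3.2},
])

```text
clock: 50.55
eef_pos: [593.6, 148.2, 165.4]
tcp_rot: [0.0, 0.635, 0.773, 0.0]
contact_force: [0.0, -0.1, 0.7]
finger_gap: 0.364
```

Run:
```python
from h import *
f=grab_frame("wrist"); s=grab_frame("side")
a=f["pixels"]; b=cv2.resize(s["pixels"][130:250,290:450],(640,480),interpolation=cv2.INTER_CUBIC)
im=cv2.resize(np.hstack([a,b]),(800,300)); cv2.imwrite("pics/end.png",im[:,:,::-1])
matspoons("side"); print(monitor.read_state()["eef_pos"],monitor.read_state()["contact_force"])
```

```text
[593.57010379 148.24183976 165.35707297] [0.81997579 0.28285724 0.01701057]
```

View pics/end.png

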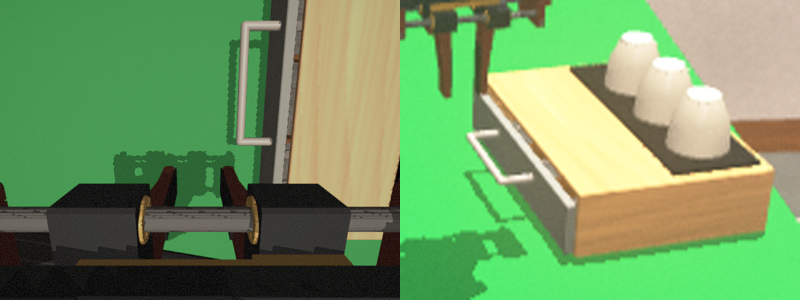

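Side and wrist views show the drawer closed or almost so, with a thin strip between front and cabinet at column ~297 of the left half. I measure that strip.

Run:
```python
from h import *
f=grab_frame("wrist")
for r in (60,130,170,220):
    print(r,[(u,)+tuple(int(c) for c in f["pixels"][r,u]) for u in range(444,500,3)])
b=plane(f,[389,130],46)[0]; print("bar s",b@ex)
for u in (462,466,470,474,478,482,486,490): print(u,[round(float(plane(f,[u,130],z)[0]@ex),1) for z in (66,80)])
```

```text
60 [(444, 51, 51, 43), (447, 54, 54, 48), (450, 51, 50, 45), (453, 48, 45, 40), (456, 112, 109, 100), (459, 163, 158, 145), (462, 159, 156, 140), (465, 159, 154, 141), (468, 158, 153, 139), (471, 159, 155, 140), (474, 112, 104, 95), (477, 102, 97, 87), (480, 102, 94, 85), (483, 88, 62, 41), (486, 196, 163, 114), (489, 194, 181, 130), (492, 194, 179, 126), (495, 194, 175, 124), (498, 191, 170, 120)]
130 [(444, 53, 55, 50), (447, 50, 51, 47), (450, 110, 108, 98), (453, 163, 156, 143), (456, 159, 154, 139), (459, 161, 156, 142), (462, 161, 157, 143), (465, 159, 154, 143), (468, 111, 102, 93), (471, 104, 98, 88), (474, 92, 84, 70), (477, 129, 94, 60), (480, 198, 170, 120), (483, 196, 185, 132), (486, 198, 185, 134), (489, 196, 178, 129), (492, 198, 176, 126), (495, 196, 176, 126), (498, 197, 178, 127)]
170 [(444, 56, 55, 47), (447, 129, 127, 115), (450, 163, 157, 144), (453, 162, 158, 144), (456, 161, 157, 144), (459, 162, 159, 143), (462, 139, 137, 123), (465, 104, 97, 91), (468, 107, 101, 90), (471, 81, 56, 36), (474, 178, 135, 92), (477, 197, 179, 126), (480, 198, 181, 131), (483, 196, 183, 130), (486, 198, 181, 130), (489, 197, 178, 127), (492, 196, 180, 126), (495, 196, 177, 126), (498, 194, 169, 118)]
220 [(444, 147, 142, 128), (447, 160, 154, 140), (450, 161, 156, 141), (453, 160, 156, 141), (456, 161, 156, 141), (459, 67, 47, 34), (462, 61, 38, 20), (465, 69, 49, 30), (468, 138, 105, 70), (471, 197, 171, 124), (474, 197, 184, 132), (477, 197, 177, 127), (480, 197, 175, 126), (483, 198, 180, 130), (486, 197, 182, 131), (489, 199, 180, 130), (492, 196, 176, 124), (495, 198, 178, 126), (498, 196, 176, 123)]
bar s 662.2212984359554
462 [707.9, 702.6]
466 [710.6, 705.2]
470 [713.3, 707.7]
474 [716.0, 710.3]
478 [718.7, 712.9]
482 [721.4, 715.4]
486 [724.1, 718.0]
490 [726.8, 720.5]
```

```bash
python3 -c "
from rig import bot
print(bot.hand_in())"
```

```text
the job is handed in; nothing more can be done
None
```

I pulled the drawer out and put away all five spoons found on the mat: two long, one medium and two short. I then pushed the drawer home, backed the gripper clear and handed in at about 51 s of the 208 s. The hand-in gave no verdict.

- **Spoons:** in the last overhead check before closing, all lay in their own rows with bowls to the back and within 4° of straight. Four were within about 1 mm of their lengthwise centre.
- **Medium spoon:** it got shifted after I placed it. It ended about 34 mm off its row's centre line (limit 45 mm) and 12 mm towards the back (limit 22 mm). I left it there because it was still inside the limits.
- **Drawer:** it stopped firmly, and pushing with about 20 N moved it no further. The camera puts the gap at about 1 mm, within a calibration error of about 2 mm. In the final wrist picture a thin strip still shows between the drawer front and the cabinet. I put this down to the cabinet top being higher than the front, not to the drawer being open.
- **Not checked:** I did not see the spoons again once the drawer was closed. I did not measure the jar and mug at the end, but no move went near them.

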